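Hook the drawer tray's divider under its lip and stand it upright

ROBOT

A 7-joint arm with a two-finger parallel gripper is mounted at the origin on the work surface. World frame = base frame: x ahead of the robot, y to its left, z up, the work surface at z = 0. Lengths are in m, angles in rad, forces in N, time in s.
With the tool pointing down it reaches from about 0.425 to 0.95 m from the base axis. Payload 16.7 kg.
Tool frame: the origin (TCP) lies midway between the tips of the shut fingers; the grasp point (between the pads) lies 19 mm behind it (grasp_offset is the distance from the TCP to the grasp point, in m); z points along the fingers, y is the direction in which the jaws open and shut (so a half turn about z gives the same grasp; the last joint's range is limited). The gripper opens to 94 mm and grips with 3 to 60 N. Pads are 16 mm wide; open, the fingers measure 119 mm over their backs; the gripper's body (75 mm by 177 mm) begins 78 mm behind the grasp point.
Start: joints at [-1.405, 0.426, 0.074, 1.606, -0.034, 1.111, -0.067], TCP at [0.209, 0.642, 0.205] pointing down, gripper open.
Joint ranges: [-2.85, 2.85], [-0.5, 2.14], [-1.23, 1.37], [0.21, 2.46], [-1.02, 4.16], [0.16, 2.05], [-2.73, 2.73]. Speed limits (rad/s): [1.89, 1.89, 2.39, 2.39, 3.01, 3.01, 3.01].

INTERFACE

Orientations are given as a unit quaternion [w, x, y, z].
In Python, from bench import * gives the robot as it stands. The module is installed in compiled form; this text tells all that it offers.
- The arm moves only by the tool carry_out, never from a script. Its arguments are lists of equal length, an entry for each row: "rot": the turn, a rotation vector about the tool's x, y, z in rad, a list of three; "dp": the shift along the tool's x, y, z in mm, a list of three; "jaw": the opening, from 0 (shut) to 1 (fully open). In form: {"rot": [[rx, ry, rz], ...], "dp": [[dx, dy, dz], ...], "jaw": [jaw, ...]}. A call has 1 to 5 rows; each row shifts and turns the commanded pose from where the row before left it, along the tool's axes as they then stand; what a row does not reach is not made up. A row lasts 1/12 s, in which the tool goes at most 41.7 mm and 7.16 degrees, less where a joint would pass 70% of its speed; a pose out of reach is approached as far as the arm can. A call with a gripper value outside its range is refused whole. The fingers move at their own pace and stop on an object; the grip force is fixed at half the most. Time passes only in rows, so rows that do not move let the fingers close. It gives the time, the measured TCP pose, the force and the opening at its end, in the units of the state.
- read_state(): the state, without advancing time (a new reading comes with each control period).
- camera(name): name is "side" or "top"; returns (picture, depth): 384x512x3 uint8, red, green, blue; 384x512 float32, m along the optical axis (not along the pixel's ray), 0 where there is no reading.
- calibration(name): a dict with "intrinsics" (3x3 intrinsics, pixels), "pose" (4x4, takes a point from camera to world coordinates). Camera axes: x right, y up, looking along -z (the intrinsics and any distortion apply to the point x, -y, -z); pixel columns grow to the right and rows downward; lengths in m; the calibration is good to about 2 mm. A picture is of the moment at which its call begins. calibration takes no time and is no camera call.
- close_job(): hands the job in, once; it reports no verdict.
The state is a dict: "t": time; "joints": joint angles; "qvel": joint speeds; "effort": joint torques, N m; "position": TCP position; "ee_rot": TCP orientation; "ft_force": force on the tool from outside, world axes, zero at the start; "ft_torque": the same for the moment, N m; "width": opening from 0.0 (shut) to 1.0 (fully open).
Only numpy, scipy, OpenCV 4.12 (cv2) and the standard library are available. Lean on these libraries where they do the work, as an engineer would, in place of code of your own. Each camera call takes 0.05 s, during which the arm holds its last target.

TASK

Take the frosted plastic divider out of the white ceramic rack and fit it in the slot of the grey drawer tray: lean it so that its long toe tilts in under the tray's overhanging lip, then straighten it until its whole foot lies flat on the slot floor. Do not force it, leave it standing upright by itself, and do not disturb the pill box, tin, case or tweezers.

Things in the scene. Friction and masses are not known exactly. Their poses are not given: they have to be found in the camera images.
- divider_centre (a point): Middle of the loose frosted plastic divider (70 to 120 g): an upright plate 6 mm thick (x), 90 mm wide (y), 120 mm high (z, up), on a flat foot like an upside-down T. The point is 60 mm above the foot's underside and 60 mm below the top edge. It starts upright in the rack, toe roughly towards the robot. Best gripped across the plate's two faces near the top edge.
- toe (a point): Middle of the lower front edge of the divider's foot, at x = -15 mm, z = -60 mm from divider_centre; same axes. The foot is 5 mm thick, 90 mm wide and 26 mm long: it reaches 12 mm past the plate on the -x side (the long toe) and 8 mm past it on the +x side (the short heel, ending at x = +11 mm from the plate's middle).
- rack_top (a point): Middle of the open top of the white ceramic rack (fixed), 40 mm above the tabletop: a trough 46 mm (x) by 112 mm (y), walls 6 mm, inside 34 by 100 mm, inner floor 6 mm above the tabletop. The divider stands in it, axes nearly parallel.
- slot (a point): Middle of the slot floor in the grey drawer tray, 4 mm above the tabletop; x points away from the lip, y along the slot, z up. The floor runs from an end wall at x = -14.5 mm to a ridge at x = +14.5 mm, 104 mm in y between end blocks. Fitted, the divider's axes are parallel to these, toe to -x under the lip, divider_centre at x +0.5 to +3.5, y within 7, z 60 mm.
- lip_edge (a point): Middle of the top edge of the tray's overhanging lip, at x = -5.5 mm, z = +12.5 mm from slot, same axes. The lip is 3 mm thick, its underside 9.5 mm above the slot floor, and covers the slot from here to the end wall, 9 mm on in -x, over all the slot's length. The toe goes in below it, down and towards -x, with the divider's top leaning to -x by 20 to 30 degrees.
- ridge_top (a point): Middle of the top edge of the low ridge that bounds the slot opposite the lip, at x = +14.5 mm, z = +8 mm from slot, same axes; ridge 4 mm thick (on in +x), 8 mm high. Lip and ridge are 20 mm apart, less than the 26 mm foot: it cannot be lowered in upright. The heel comes down inside the ridge while the divider is straightened.
- tray: The grey plastic drawer tray (fixed), 170 mm (x) by 130 mm (y), rim 22 mm high, with the slot across its middle between end blocks 12.5 mm high above the slot floor; origin on the tabletop 4 mm below point slot, same axes.
- pill_box_centre (a point): Centre of the loose lavender weekly pill box, 36 mm (x) by 160 mm (y), 22 mm high; leave alone.
- tin_centre (a point): Centre of the loose round aluminium tin, 54 mm across, 25 mm high, lying in the tray's cell on the -x (lip) side of the slot; leave alone.
- case_centre (a point): Centre of the loose blue silicone case, 90 by 58 mm, 34 mm high; leave alone.
- tweezers_centre (a point): Centre of the loose chrome tweezers, 113 mm long (x), 16 mm wide, 6 mm high; leave alone.
- divider: The divider as a whole; origin in the middle under the foot, 60 mm below divider_centre, same axes.

How it is judged:
By the outcome, as a careful person would: the job done as asked, in the order asked, and still so for the second after the job is handed in, with the robot touching nothing.
It also fails if it takes over 48 s, if anything falls off the work surface, if the arm or the gripper's body presses on something with over 40 N, if the wrist force passes 120 N, or if a joint passes its speed limit or range.

## Working session

There is one attempt and no reset: what is moved stays moved. The work goes in short steps, Python scripts to look and compute and a tool call to move; the robot and the scene stay as the last step left them, time stands still between calls to the robot, and variables do not carry over. Pictures are saved under pics/ and viewed, and the job is handed in when it is done.

Besides the shell and the picture viewer there is one more tool, called after "Request:" by a JSON object that holds its "api" and its "payload", one argument or row to a line. carry_out: Moves the arm, as the interface text tells. Its arguments: {"type":"object","properties":{"rot":{"type":"array"},"dp":{"type":"array"},"jaw":{"type":"array"}},"required":["rot","dp","jaw"]}

```bash
mkdir -p pics; ls; cat > h.py <<'E'
from bench import *
import numpy as np, cv2
def snap(n,tag):
    im,d=camera(n); cv2.imwrite(f'pics/{tag}_{n}.png',im[:,:,::-1]); np.save(f'pics/{tag}_{n}.npy',d); return im,d
def pix(n,u,v,d):
    c=calibration(n);K=np.array(c['intrinsics']);P=np.array(c['pose'])
    x=(u-K[0,2])/K[0,0]*d;y=(v-K[1,2])/K[1,1]*d
    return (P@np.array([x,-y,-d,1]))[:3]
def proj(n,p):
    c=calibration(n);K=np.array(c['intrinsics']);P=np.array(c['pose'])
    q=np.linalg.inv(P)@np.append(p,1); return np.array([K[0,0]*q[0]/-q[2]+K[0,2],K[1,1]*-q[1]/-q[2]+K[1,2]])
E
python3 - <<'E'
from h import *
for n in('side','top'):
    snap(n,'a'); c=calibration(n); print(c)
print(read_state())
E
```

```text
pics
{'intrinsics': array([[374.35822834,   0.        , 256.40912696],
       [  0.        , 374.35822834, 190.38115758],
       [  0.        ,   0.        ,   1.        ]]), 'pose': array([[ 0.95763204,  0.21327899, -0.19352767,  0.34063438],
       [-0.28793857,  0.69579764, -0.6579947 , -0.72682298],
       [-0.00568035,  0.68584088,  0.72772936,  0.88189393],
       [ 0.        ,  0.        ,  0.        ,  1.        ]])}
{'intrinsics': array([[400.58627648,   0.        , 255.39230443],
       [  0.        , 400.58627648, 184.714306  ],
       [  0.        ,   0.        ,   1.        ]]), 'pose': array([[-9.30916071e-03,  9.96440097e-01, -8.37882557e-02,
         4.79907514e-01],
       [-9.99955164e-01, -9.42175509e-03, -9.48476938e-04,
        -2.28271698e-03],
       [-1.73453288e-03,  8.37756695e-02,  9.96483130e-01,
         1.03547233e+00],
       [ 0.00000000e+00,  0.00000000e+00,  0.00000000e+00,
         1.00000000e+00]])}
{'t': 0.1, 'joints': array([-1.40552523,  0.42664163,  0.07383751,  1.6064958 , -0.03409358,
        1.11076772, -0.06709561]), 'qvel': array([ 0.0001234 , -0.00204294,  0.00220933, -0.00204072, -0.00017412,
       -0.00025268, -0.00039446]), 'effort': array([ 6.48407833e-03, -9.37481618e+01,  3.67571980e+00, -4.55047274e+01,
       -4.87931329e-02,  1.68033375e-02,  5.12320059e-05]), 'position': array([0.20888398, 0.64149011, 0.20488456]), 'ee_rot': array([-4.74881147e-05,  1.56740951e-01,  9.87639609e-01, -5.24800995e-04]), 'ft_force': array([ 0.36463169, -0.24791796,  0.29193303]), 'ft_torque': array([ 0.01792477, -0.04781367, -0.00235377]), 'width': 0.997928597530271}
```

View pics/a_side.png

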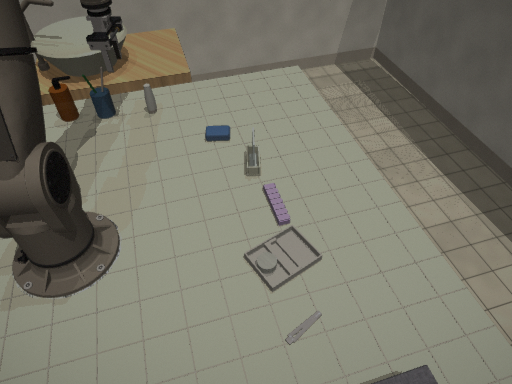

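View pics/a_top.png

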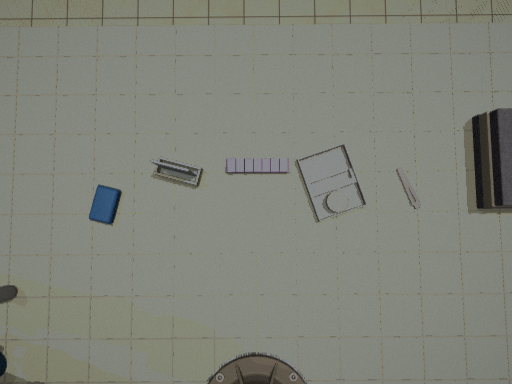

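Top view: rack with the divider around (178,172), pill box (257,165), tray (331,183), tweezers (408,187), case (105,204). I'll enlarge these.

```bash
python3 - <<'E'
import cv2
t=cv2.imread('pics/a_top.png');s=cv2.imread('pics/a_side.png')
def crop(im,u,v,w,h,k,n): cv2.imwrite(n,cv2.resize(im[v:v+h,u:u+w],None,fx=k,fy=k,interpolation=cv2.INTER_CUBIC))
crop(t,145,145,70,50,11,'pics/b1.png')
crop(t,285,135,90,95,6,'pics/b2.png')
crop(s,230,120,50,60,9,'pics/b3.png')
crop(s,235,220,95,75,8,'pics/b4.png')
E
```

```text
(no output)
```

View pics/b1.png

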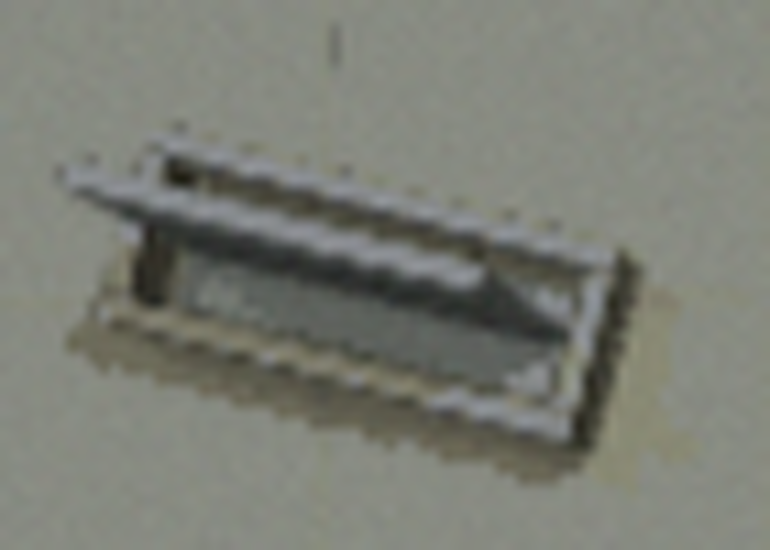

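View pics/b2.png

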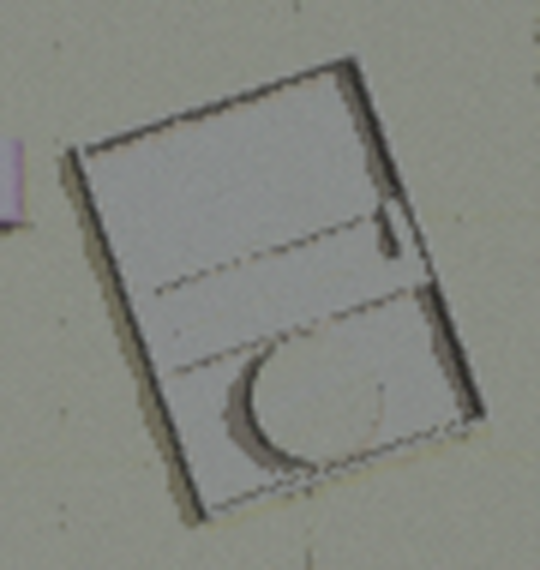

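View pics/b3.png

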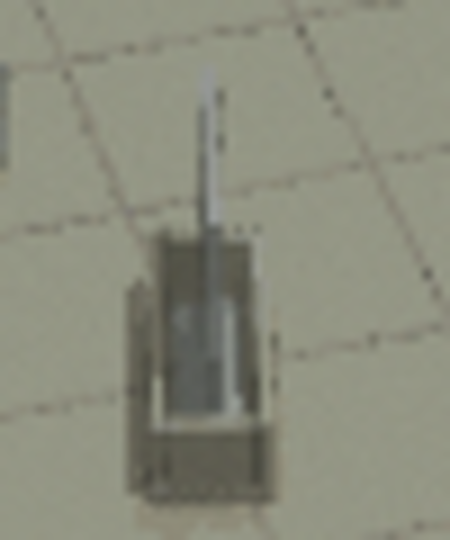

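View pics/b4.png

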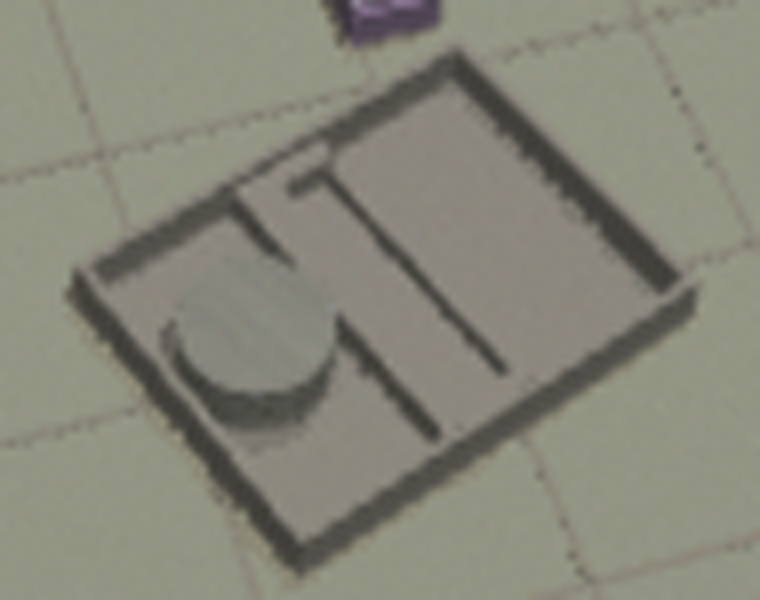

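```bash
cat >> h.py <<'E'
def cloud(n,d):
    c=calibration(n);K=np.array(c['intrinsics']);P=np.array(c['pose'])
    v,u=np.mgrid[0:384,0:512]
    p=np.stack([(u-K[0,2])/K[0,0]*d,-(v-K[1,2])/K[1,1]*d,-d,np.ones_like(d)],-1)@P.T
    return p[...,:3]
E
python3 - <<'E'
from h import *
np.set_printoptions(precision=4,suppress=True)
for n in('top','side'):
    d=np.load(f'pics/a_{n}.npy');p=cloud(n,d)
    m=(p[...,0]>.3)&(p[...,0]<.9)&(abs(p[...,1])<.45)&(d>0)
    # table plane
    q=p[m]; t=q[abs(q[:,2])<.006]; A=np.c_[t[:,:2],np.ones(len(t))]; c,*_=np.linalg.lstsq(A,t[:,2],rcond=None); r=t[:,2]-A@c
    print(n,'plane',c,'std',r.std(),len(t))
    z=np.where(m,p[...,2],np.nan)
    cv2.imwrite(f'pics/z_{n}.png',np.clip(np.nan_to_num(z)*1000*6+60,0,255).astype(np.uint8))
    for nm,(x0,x1,y0,y1) in dict(rack=(.5,.62,.13,.28),pill=(.5,.62,-.09,.09),tray=(.4,.64,-.32,-.08)).items():
        k=m&(p[...,0]>x0)&(p[...,0]<x1)&(p[...,1]>y0)&(p[...,1]<y1)&(z>.012)
        w=p[k]; print(nm,len(w),w.min(0),w.max(0),w.mean(0), np.histogram(w[:,2],bins=[.012,.016,.02,.024,.03,.036,.042,.06,.1,.12,.14])[0])
t=cv2.imread('pics/z_top.png')
def crop(im,u,v,w,h,k): return cv2.resize(im[v:v+h,u:u+w],None,fx=k,fy=k,interpolation=cv2.INTER_NEAREST)
cv2.imwrite('pics/zc.png',np.hstack([cv2.copyMakeBorder(crop(t,150,150,60,45,5),0,250,0,0,0),crop(t,285,135,95,95,5)]))
E
```

```text
top plane [ 0.0012 -0.0007 -0.0007] std 0.0019596164333579085 74521
rack 561 [0.5656 0.135  0.012 ] [0.6199 0.2525 0.1299] [0.5969 0.1882 0.0582] [ 64  15  19  27  25 190  40  46  27 108]
pill 515 [ 0.5985 -0.0853  0.0122] [0.62   0.0737 0.027 ] [ 0.6092 -0.006   0.0218] [  9  83 342  81   0   0   0   0   0   0]
tray 1160 [ 0.4718 -0.2825  0.012 ] [ 0.64   -0.08    0.0331] [ 0.5482 -0.1976  0.0218] [220 271 267 301 101   0   0   0   0   0]
side plane [-0.0004 -0.0007 -0.0013] std 0.0018389218452333543 44596
rack 266 [0.5647 0.133  0.012 ] [0.6198 0.2509 0.1265] [0.5933 0.173  0.0506] [19 20 20 27 32 69  9 24 11 35]
pill 335 [ 0.5959 -0.0882  0.0121] [0.62  0.072 0.026] [ 0.6074 -0.0152  0.0198] [ 29 127 173   6   0   0   0   0   0   0]
tray 1030 [ 0.4694 -0.2835  0.012 ] [ 0.64   -0.0812  0.0309] [ 0.5446 -0.1988  0.02  ] [313 245 190 269  13   0   0   0   0   0]
```

View pics/zc.png

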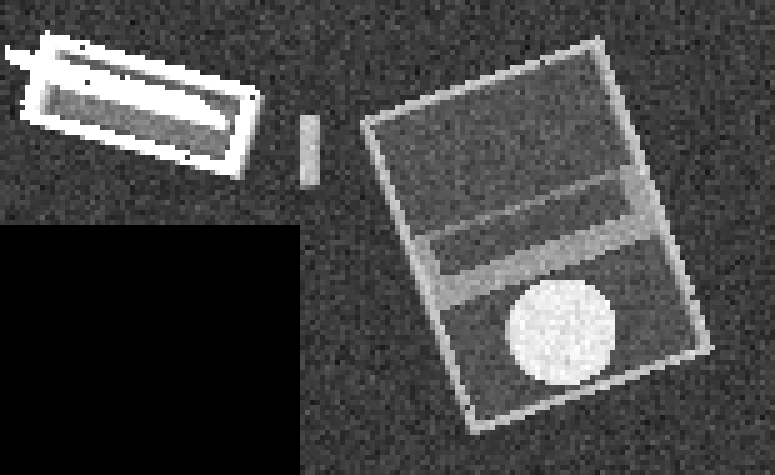

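```bash
cat > fit.py <<'E'
from h import *
from scipy.optimize import minimize
np.set_printoptions(precision=4,suppress=True)
def trayh(l):
    x,y=l[:,0],l[:,1]; h=np.zeros(len(l)); ax,ay=abs(x),abs(y)
    ins=(ax<.085)&(ay<.065); h[ins]=.004
    h[ins&(x>-.0185)&(x<.0185)&(ay>.052)]=.0165
    h[ins&(x>-.0185)&(x<-.0055)]=.0165
    h[ins&(x>.0145)&(x<.0185)]=.012
    h[ins&((ax>.082)|(ay>.062))]=.022
    return h
def rackh(l):
    x,y=l[:,0],l[:,1]; ax,ay=abs(x),abs(y); h=np.zeros(len(l)); ins=(ax<.023)&(ay<.056)
    h[ins]=.006; h[ins&((ax>.017)|(ay>.05))]=.04; return h
def fit(n,tag,hf,c0,yaw0,R,zmax=1,zmin=-1):
    d=np.load(f'pics/{tag}_{n}.npy');p=cloud(n,d).reshape(-1,3)
    p=p[(d.ravel()>0)&(np.hypot(p[:,0]-c0[0],p[:,1]-c0[1])<R)&(p[:,2]<zmax)]
    def cost(v):
        c,s=np.cos(v[2]),np.sin(v[2]); e=p[:,:2]-v[:2]; l=np.c_[e[:,0]*c+e[:,1]*s,-e[:,0]*s+e[:,1]*c]
        o=.0008
        h=np.mean([hf(l+np.array(k)*o) for k in [(-1,-1),(1,1),(-1,1),(1,-1)]],0)
        r=p[:,2]-h-v[3]
        return np.minimum(abs(r),.008).mean()*1000
    best=None
    for dx in(-.006,0,.006):
      for dy in(-.006,0,.006):
        r=minimize(cost,[c0[0]+dx,c0[1]+dy,yaw0,0],method='Nelder-Mead',options=dict(initial_simplex=np.array([c0[0]+dx,c0[1]+dy,yaw0,0])+np.vstack([np.zeros(4),np.diag([.005,.005,.04,.002])]),xatol=1e-5,fatol=1e-5))
        if best is None or r.fun<best.fun: best=r
    return best.x,best.fun
def plate(n,tag,zlo,x0,x1,y0,y1):
    d=np.load(f'pics/{tag}_{n}.npy');p=cloud(n,d).reshape(-1,3)
    k=(d.ravel()>0)&(p[:,2]>zlo)&(p[:,2]<.2)&(p[:,0]>x0)&(p[:,0]<x1)&(p[:,1]>y0)&(p[:,1]<y1)
    return p[k]
E
python3 - <<'E'
from fit import *
for n in('top','side'):
    print(n,'tray',fit(n,'a',trayh,(.555,-.183),.33,.14,.026))
    print(n,'rack',fit(n,'a',rackh,(.59,.19),-.22,.085,.045))
    q=plate(n,'a',.118,.5,.7,.1,.3); c=q.mean(0); u,s,vt=np.linalg.svd((q-c)[:,:2]); a=vt[0]*np.sign(vt[0][1])
    t=(q-c)[:,:2]@a; o=(q-c)[:,:2]@np.array([a[1],-a[0]])
    print(n,'top',len(q),c,'yaw',-np.arctan2(a[0],a[1]),'span',t.min(),t.max(),'mid',c[:2]+a*(t.min()+t.max())/2,'thick',o.min(),o.max(),'zmax',np.percentile(q[:,2],[50,90]))
    for lo in (.05,.07,.09,.11):
        q2=plate(n,'a',lo,.5,.7,.1,.3);q2=q2[q2[:,2]<lo+.015]
        o=(q2-c)[:,:2]@np.array([a[1],-a[0]]);tt=(q2-c)[:,:2]@a; print(lo,len(q2),np.percentile(o,[5,50,95]),tt.min(),tt.max())
E
```

```text
top tray (array([ 0.5721, -0.1963,  0.3123, -0.0001]), np.float64(1.9580194078798359))
top rack (array([ 0.6031,  0.1947, -0.2702, -0.0001]), np.float64(2.1287697480311842))
top top 109 [0.6037 0.1955 0.1255] yaw -0.2632801712692861 span -0.0448775813133346 0.04392163770285254 mid [0.6036 0.1951] thick -0.0029325374495502623 0.0033125483925399643 zmax [0.1257 0.1281]
0.05 18 [-0.0027 -0.0026  0.001 ] -0.045274090370197834 0.0394769748774167
0.07 16 [-0.0028 -0.0026 -0.0024] -0.045051331206442426 0.03528389751666349
0.09 20 [-0.0028 -0.0027  0.0017] -0.045580454042659674 0.041409519900338025
0.11 55 [-0.0028 -0.001   0.0032] -0.0448775813133346 0.04154835125448713
side tray (array([ 0.5702, -0.196 ,  0.3274, -0.0014]), np.float64(2.2022307663026797))
side rack (array([ 0.5999,  0.1946, -0.274 , -0.0016]), np.float64(2.540140075680215))
side top 36 [0.6008 0.1919 0.124 ] yaw -0.23565780289013735 span -0.04414441804593127 0.045707251322877764 mid [0.601  0.1926] thick -0.0026852637023641137 0.002581863163980299 zmax [0.124 0.126]
0.05 7 [-0.0029 -0.0019  0.0006] -0.0425487976945794 0.042567527816378334
0.07 9 [-0.0026 -0.002   0.0008] -0.04212795103928878 0.040847602109578676
0.09 11 [-0.0025 -0.0022  0.001 ] -0.04494148547745598 0.02608299941255
0.11 29 [-0.0026 -0.001   0.0024] -0.04414441804593127 0.04514184729109314
```

```bash
cat > plan.py <<'E'
from h import *
from scipy.spatial.transform import Rotation as Ro
np.set_printoptions(precision=4,suppress=True)
def cur():
    s=read_state(); q=s['ee_rot']; return s,np.array(s['position']),Ro.from_quat([q[1],q[2],q[3],q[0]])
def Rt(yaw,tilt=0):
    c,s=np.cos(yaw),np.sin(yaw)
    return Ro.from_matrix(np.array([[-s,c,0],[c,s,0],[0,0,-1]]).T.copy().T if 0 else np.column_stack([(-s,c,0),(c,s,0),(0,0,-1)]))*Ro.from_rotvec([tilt,0,0])
def plan(p1,R1,n,show=True):
    s,p,R=cur(); print('t',s['t'],'p',p,'F',s['ft_force'],'T',s['ft_torque'],'w',s['width'])
    rv=(R.inv()*R1).as_rotvec()/n; print('rot/row',np.round(rv,4).tolist(),'total dist',np.linalg.norm(p1-p)*1000)
    for i in range(n):
        Ri=R*Ro.from_rotvec(rv*i); dp=Ri.inv().apply((p1-p)/n)*1000
        if show: print(np.round(dp,1).tolist())
E
python3 - <<'E'
from plan import *
plan(np.array([.602,.194,.19]),Rt(-.265),20)
print(cur()[2].as_matrix())
E
```

```text
t 0.1 p [0.2089 0.6415 0.2049] F [ 0.3646 -0.2479  0.2919] T [ 0.0179 -0.0478 -0.0024] w 0.997928597530271
rot/row [-0.0, 0.0, 0.0761] total dist 595.8264450175167
[-25.6, -15.2, 0.8]
[-26.7, -13.2, 0.8]
[-27.6, -11.1, 0.8]
[-28.4, -9.0, 0.8]
[-29.0, -6.8, 0.8]
[-29.4, -4.6, 0.8]
[-29.7, -2.3, 0.8]
[-29.8, -0.1, 0.8]
[-29.7, 2.2, 0.8]
[-29.5, 4.4, 0.7]
[-29.0, 6.7, 0.7]
[-28.4, 8.8, 0.7]
[-27.7, 11.0, 0.7]
[-26.8, 13.0, 0.7]
[-25.7, 15.0, 0.7]
[-24.5, 17.0, 0.7]
[-23.1, 18.8, 0.7]
[-21.6, 20.5, 0.7]
[-20.0, 22.1, 0.7]
[-18.3, 23.5, 0.7]
[[-0.9509  0.3096 -0.0003]
 [ 0.3096  0.9509 -0.001 ]
 [-0.0001 -0.0011 -1.    ]]
```

Request:
{"api": "carry_out", "payload": {
  "rot": [
    [0, 0, 0.076],
    [0, 0, 0.076],
    [0, 0, 0.076],
    [0, 0, 0.076],
    [0, 0, 0.076]
  ],
  "dp": [
    [-25.6, -15.2, 0.8],
    [-26.7, -13.2, 0.8],
    [-27.6, -11.1, 0.8],
    [-28.4, -9, 0.8],
    [-29, -6.8, 0.8]
  ],
  "jaw": [1, 1, 1, 1, 1]
}}

```text
t: 0.52
position: [0.308, 0.5286, 0.2011]
ee_rot: [-0.0, 0.342, 0.94, -0.0]
ft_force: [0.4, 0.5, 0.9]
width: 0.999
```

Request:
{"api": "carry_out", "payload": {
  "rot": [
    [0, 0, 0.076],
    [0, 0, 0.076],
    [0, 0, 0.076],
    [0, 0, 0.076],
    [0, 0, 0.076]
  ],
  "dp": [
    [-29.4, -4.6, 0.8],
    [-29.7, -2.3, 0.8],
    [-29.8, 0, 0.8],
    [-29.7, 2.2, 0.8],
    [-29.5, 4.4, 0.8]
  ],
  "jaw": [1, 1, 1, 1, 1]
}}

```text
t: 0.93
position: [0.4067, 0.4165, 0.1973]
ee_rot: [-0.0, 0.514, 0.858, -0.0]
ft_force: [0.5, 0.5, -0.0]
width: 1.001
```

Request:
{"api": "carry_out", "payload": {
  "rot": [
    [0, 0, 0.076],
    [0, 0, 0.076],
    [0, 0, 0.076],
    [0, 0, 0.076],
    [0, 0, 0.076]
  ],
  "dp": [
    [-29, 6.7, 0.7],
    [-28.4, 8.8, 0.7],
    [-27.7, 11, 0.7],
    [-26.8, 13, 0.7],
    [-25.7, 15, 0.7]
  ],
  "jaw": [1, 1, 1, 1, 1]
}}

```text
t: 1.35
position: [0.5049, 0.3046, 0.1939]
ee_rot: [-0.0, 0.667, 0.745, -0.0]
ft_force: [0.2, -0.1, 0.0]
width: 0.999
```

```bash
python3 - <<'E'
from plan import *
plan(np.array([.602,.194,.19]),Rt(-.265),5)
E
```

```text
t 1.35 p [0.5049 0.3046 0.1939] F [ 0.2415 -0.0525  0.0308] T [-0.0025  0.0109  0.0002] w 0.9991762328694382
rot/row [-0.0, 0.0, 0.0752] total dist 147.28315477051726
[-24.1, 16.9, 0.8]
[-22.8, 18.6, 0.8]
[-21.3, 20.3, 0.8]
[-19.8, 21.8, 0.8]
[-18.1, 23.3, 0.8]
```

Tracking is good.

Request:
{"api": "carry_out", "payload": {
  "rot": [
    [0, 0, 0.075],
    [0, 0, 0.075],
    [0, 0, 0.075],
    [0, 0, 0.075],
    [0, 0, 0.075]
  ],
  "dp": [
    [-24.1, 16.9, 0.8],
    [-22.8, 18.6, 0.8],
    [-21.3, 20.3, 0.8],
    [-19.8, 21.8, 0.8],
    [-18.1, 23.3, 0.8]
  ],
  "jaw": [1, 1, 1, 1, 1]
}}

```text
t: 1.77
position: [0.6025, 0.1946, 0.1898]
ee_rot: [-0.0, 0.794, 0.608, -0.0]
ft_force: [0.3, 0.4, -0.1]
width: 0.996
```

```bash
python3 - <<'E'
from plan import *
snap('side','c'); t,_=snap('top','c')
plan(np.array([.602,.194,.088]),Rt(-.265),5)
s=cv2.imread('pics/c_side.png'); 
cv2.imwrite('pics/c1.png',np.hstack([cv2.resize(s[70:190,190:310],None,fx=3.3,fy=3.3),cv2.resize(t[110:230,120:240,::-1],None,fx=3.3,fy=3.3)]))
E
```

```text
t 1.8667 p [0.6043 0.1909 0.1898] F [-0.3811 -0.0425 -1.4505] T [-0.0709  0.0835  0.0092] w 0.9955729559389963
rot/row [0.0003, 0.0004, -0.0008] total dist 101.91268613544361
[0.5, -0.6, 20.4]
[0.5, -0.6, 20.4]
[0.5, -0.6, 20.4]
[0.5, -0.6, 20.4]
[0.5, -0.6, 20.4]
```

View pics/c1.png

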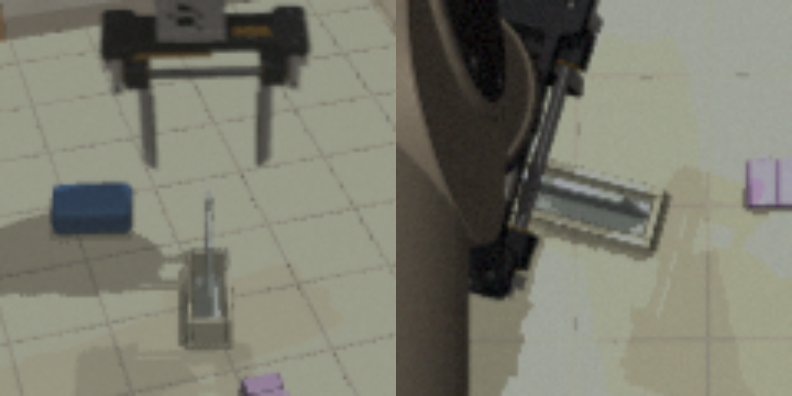

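The side view shows the open fingers straddling the plate. Descending in two calls.

Request:
{"api": "carry_out", "payload": {
  "rot": [
    [0, 0, 0],
    [0, 0, -0.002],
    [0, 0, -0.002],
    [0, 0, 0],
    [0, 0, 0]
  ],
  "dp": [
    [1, -1, 15],
    [1, -1, 20],
    [0.5, -1, 20],
    [0, 0, 20],
    [0, 0, 15]
  ],
  "jaw": [1, 1, 1, 1, 1]
}}

```text
t: 2.28
position: [0.5986, 0.1993, 0.0982]
ee_rot: [-0.0, 0.791, 0.611, -0.001]
ft_force: [0.3, -0.4, -0.4]
width: 1.002
```

Request:
{"api": "carry_out", "payload": {
  "rot": [
    [0, 0, 0],
    [0, 0, 0],
    [0, 0, 0]
  ],
  "dp": [
    [0, 0, 12],
    [0, 0, 0],
    [0, 0, 0]
  ],
  "jaw": [1, 1, 1]
}}

```text
t: 2.53
position: [0.5993, 0.1992, 0.0878]
ee_rot: [-0.0, 0.791, 0.611, -0.0]
ft_force: [0.2, 0.2, -0.8]
width: 1.0
```

```bash
python3 - <<'E'
from plan import *
snap('side','d')
plan(np.array([.602,.194,.088]),Rt(-.265),1)
s=cv2.imread('pics/d_side.png'); cv2.imwrite('pics/d1.png',cv2.resize(s[90:190,205:305],None,fx=6,fy=6,interpolation=cv2.INTER_CUBIC))
E
```

```text
t 2.5833 p [0.5998 0.1994 0.0885] F [0.5257 0.1193 0.9772] T [-0.064  -0.0175 -0.0149] w 0.9998867011800178
rot/row [0.0003, -0.0001, 0.0097] total dist 5.848776821926726
[-4.6, 3.5, 0.5]
```

View pics/d1.png

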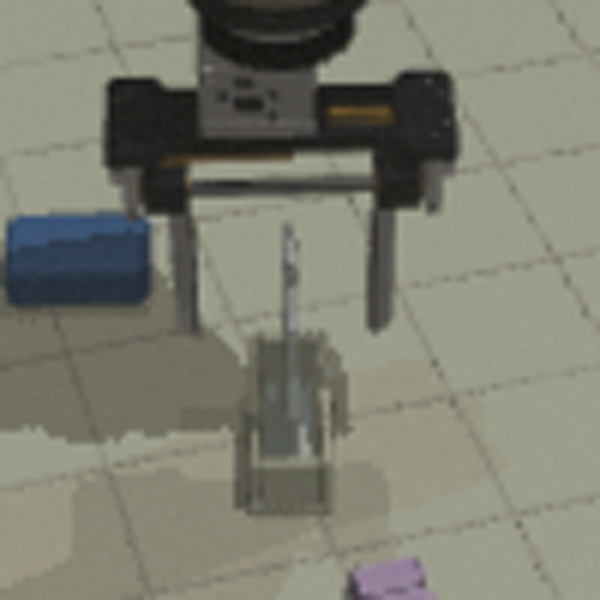

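Request:
{"api": "carry_out", "payload": {
  "rot": [
    [0, 0, 0.005],
    [0, 0, 0.005],
    [0, 0, 0],
    [0, 0, 0]
  ],
  "dp": [
    [-2, 1.5, 0],
    [-2, 1.5, 0],
    [0, 0, 0],
    [0, 0, 0]
  ],
  "jaw": [1, 1, 1, 1]
}}

```text
t: 2.92
position: [0.6017, 0.1946, 0.0885]
ee_rot: [0.0, 0.794, 0.607, 0.0]
ft_force: [-0.7, 0.5, 0.4]
width: 1.001
```

Request:
{"api": "carry_out", "payload": {
  "rot": [
    [0, 0, 0],
    [0, 0, 0],
    [0, 0, 0],
    [0, 0, 0],
    [0, 0, 0]
  ],
  "dp": [
    [0, 0, 0],
    [0, 0, 0],
    [0, 0, 0],
    [0, 0, 0],
    [0, 0, 0]
  ],
  "jaw": [0.6, 0.4, 0.3, 0.2, 0.2]
}}

```text
t: 3.33
position: [0.6014, 0.1949, 0.088]
ee_rot: [0.0, 0.794, 0.607, -0.0]
ft_force: [0.5, -0.7, -0.9]
width: 0.684
```

Request:
{"api": "carry_out", "payload": {
  "rot": [
    [0, 0, 0],
    [0, 0, 0],
    [0, 0, 0],
    [0, 0, 0],
    [0, 0, 0]
  ],
  "dp": [
    [0, 0, 0],
    [0, 0, 0],
    [0, 0, 0],
    [0, 0, 0],
    [0, 0, 0]
  ],
  "jaw": [0.15, 0.1, 0, 0, 0]
}}

```text
t: 3.75
position: [0.6014, 0.1948, 0.088]
ee_rot: [0.0, 0.794, 0.607, -0.0]
ft_force: [0.1, 0.0, 0.1]
width: 0.325
```

Request:
{"api": "carry_out", "payload": {
  "rot": [
    [0, 0, 0],
    [0, 0, 0],
    [0, 0, 0],
    [0, 0, 0],
    [0, 0, 0]
  ],
  "dp": [
    [0, 0, 0],
    [0, 0, 0],
    [0, 0, 0],
    [0, 0, 0],
    [0, 0, 0]
  ],
  "jaw": [0, 0, 0, 0, 0]
}}

```text
t: 4.17
position: [0.6013, 0.1948, 0.0879]
ee_rot: [-0.0, 0.794, 0.607, -0.0]
ft_force: [1.3, 0.5, -0.9]
width: 0.063
```

Request:
{"api": "carry_out", "payload": {
  "rot": [
    [0, 0, 0],
    [0, 0, 0]
  ],
  "dp": [
    [0, 0, 0],
    [0, 0, 0]
  ],
  "jaw": [0, 0]
}}

```text
t: 4.33
position: [0.6013, 0.1948, 0.0879]
ee_rot: [-0.0, 0.794, 0.607, -0.0]
ft_force: [-0.5, 0.5, -0.8]
width: 0.061
```

```bash
python3 - <<'E'
from plan import *
snap('side','e')
s=read_state();print(s['width'],s['ft_force'],s['ft_torque'],s['position'])
s=cv2.imread('pics/e_side.png'); cv2.imwrite('pics/e1.png',cv2.resize(s[90:190,205:305],None,fx=6,fy=6,interpolation=cv2.INTER_CUBIC))
E
```

```text
0.06309197087984504 [ 0.252  -1.0135 -2.0875] [-0.0422  0.1033 -0.0203] [0.6013 0.1948 0.0879]
```

View pics/e1.png

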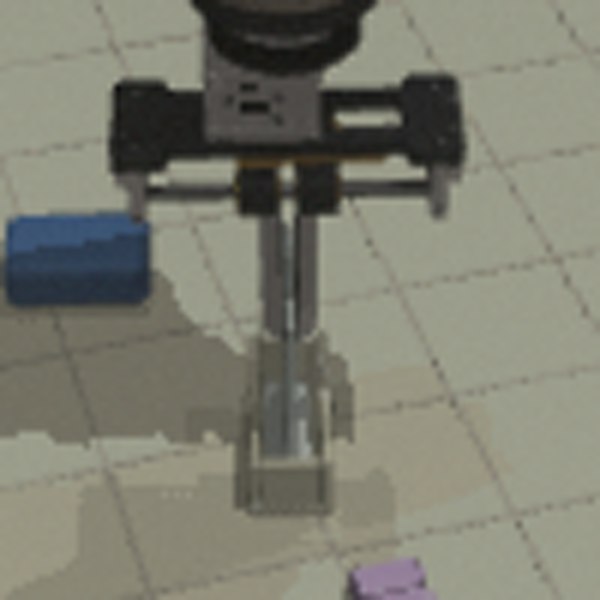

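Gripped (opening 5.9 mm matches the 6 mm plate). Lifting.

Request:
{"api": "carry_out", "payload": {
  "rot": [
    [0, 0, 0],
    [0, 0, 0],
    [0, 0, 0],
    [0, 0, 0],
    [0, 0, 0]
  ],
  "dp": [
    [0, 0, -4],
    [0, 0, -10],
    [0, 0, -16],
    [0, 0, -20],
    [0, 0, -20]
  ],
  "jaw": [0, 0, 0, 0, 0]
}}

```text
t: 4.8
position: [0.6013, 0.1946, 0.1594]
ee_rot: [0.0, 0.794, 0.607, -0.0]
ft_force: [1.3, -0.2, -1.0]
width: 0.062
```

Request:
{"api": "carry_out", "payload": {
  "rot": [
    [0, 0, 0],
    [0, 0, 0],
    [0, 0, 0]
  ],
  "dp": [
    [0, 0, -10],
    [0, 0, -5],
    [0, 0, 0]
  ],
  "jaw": [0, 0, 0]
}}

```text
t: 5.05
position: [0.6017, 0.1951, 0.1741]
ee_rot: [0.0, 0.794, 0.608, 0.001]
ft_force: [1.0, 0.3, -1.5]
width: 0.062
```

```bash
cat > cs.py <<'E'
import numpy as np, heapq
H=81.9
def box(x0,x1,z0,z1): return np.array([(x0,z0),(x1,z0),(x1,z1),(x0,z1)],float)
tray=[box(-18.5,-14.5,-4,12.5),box(-18.5,-5.5,9.5,12.5),box(14.5,18.5,-4,8)]
floor=box(-40,60,-10,0)
div=[box(-3,3,0,120),box(-15,11,0,5)]
def pose(X,Z,th):  # X,Z of TCP in slot frame, th lean to -x (deg)
    t=np.radians(th);c,s=np.cos(t),np.sin(t)
    return [np.c_[X+p[:,0]*c-(p[:,1]-H)*s, Z+p[:,0]*s+(p[:,1]-H)*c] for p in div]
def sep(A,B):
    best=-1e9
    for P in(A,B):
        for i in range(4):
            e=P[(i+1)%4]-P[i]; n=np.array([e[1],-e[0]])/np.hypot(*e)
            g=max((A@n).min()-(B@n).max(),(B@n).min()-(A@n).max()); best=max(best,g)
    return best
def clr(X,Z,th,fl=1.5):
    D=pose(X,Z,th); return min(min(sep(d,t) for d in D for t in tray),min(d[:,1].min() for d in D)+fl)
def toe(X,Z,th): return pose(X,Z,th)[1][0]
def frm(tx,tz,th): # TCP for toe lower corner at tx,tz
    t=toe(0,0,th); return tx-t[0],tz-t[1]
E
cat > path.py <<'E'
from cs import *
# nodes param by toe corner (tx,tz) and th
TX=np.arange(-16,6,.5);TZ=np.arange(-.0,14.1,.5);TH=np.arange(0,33,1.)
C=np.empty((len(TX),len(TZ),len(TH)))
for i,a in enumerate(TX):
  for j,b in enumerate(TZ):
    for k,c in enumerate(TH):
      C[i,j,k]=clr(*frm(a,b,c),c)
i0=(np.argmin(abs(TX-2)),len(TZ)-1,25); g=(np.argmin(abs(TX+13)),0,0)
best={i0:C[i0]};par={};h=[(-C[i0],0,i0)];done=set()
while h:
    b,L,n=heapq.heappop(h); b=-b
    if n in done: continue
    done.add(n)
    if n==g: break
    for d in np.ndindex(3,3,3):
        m=tuple(np.array(n)+d-1)
        if min(m)<0 or m[0]>=len(TX) or m[1]>=len(TZ) or m[2]>=len(TH) or m in done: continue
        nb=min(b,round(min(C[m],2.5),2))
        if nb>best.get(m,-9): best[m]=nb;par[m]=n;heapq.heappush(h,(-nb,L+1,m))
print('bottleneck',best.get(g))
p=[g]
while p[-1]!=i0:p.append(par[p[-1]])
for n in p[::-1]: print(TX[n[0]],TZ[n[1]],TH[n[2]],round(C[n],2))
E
python3 - <<'E'
from fit import *
snap('side','f');snap('top','f')
s=read_state();print(s['t'],s['width'],s['ft_force'],s['ft_torque'],s['position'])
for n in('side','top'):
    for lo,hi in((.07,.1),(.1,.13),(.13,.16),(.16,.2)):
        q=plate(n,'f',lo,.5,.7,.1,.3);q=q[q[:,2]<hi]
        a=np.array([.2622,.965]);b=np.array([.965,-.2622]);e=q[:,:2]-s['position'][:2]
        if len(q):print(n,lo,len(q),'x',np.percentile(e@b,[3,10,50,90,97])*1000,'y',np.percentile(e@a,[0,5,95,100])*1000,'z',q[:,2].min(),q[:,2].max())
s=cv2.imread('pics/f_side.png');t=cv2.imread('pics/f_top.png'); cv2.imwrite('pics/f1.png',np.hstack([cv2.resize(s[80:180,205:305],None,fx=4,fy=4),cv2.resize(t[110:210,120:220],None,fx=4,fy=4)]))
E
python3 path.py
```

```text
5.15 0.06760518418810922 [-0.2304 -0.0808 -1.6154] [-0.1313  0.1145 -0.046 ] [0.601  0.1948 0.1723]
side 0.07 115 x [-13.1323 -12.5972  -3.7411   9.5713  10.6498] y [-45.667  -43.998   41.5227  46.71  ] z 0.09164910363226075 0.09921396573056718
side 0.1 18 x [-2.7386 -2.7333 -0.0984  2.984   3.0356] y [-46.9063 -46.4691  -8.573   -0.5865] z 0.10048438566476958 0.12902410683152488
side 0.13 14 x [-2.7643 -2.7468  0.1368  3.191   3.2279] y [-45.4627 -45.1594 -34.227  -26.8768] z 0.13133113337230418 0.1590778885155134
side 0.16 71 x [-13.9842 -10.9857  -2.2104  10.6784  13.7234] y [-47.4593 -45.0578  -5.298   -3.1975] z 0.16121897845064503 0.1998328247180765
top 0.07 142 x [-12.813  -11.8927  -6.281    6.8527  11.4873] y [-43.8463 -42.4285   8.9221  12.5923] z 0.08770666298602081 0.09936220741189028
top 0.1 27 x [-1.3686 -1.2711 -1.1134  3.0751  4.848 ] y [-43.9476 -43.7796   3.3887   8.7024] z 0.10017353801302109 0.1296299828377111
top 0.13 22 x [-1.3959 -1.2871 -1.1723  1.3453  2.8757] y [-44.1278 -43.6343  -2.9781   1.3421] z 0.13004242129423638 0.1578226715626797
top 0.16 46 x [-1.4
[... 656 characters left out ...]
 29.0 2.5
-4.0 1.0 28.0 2.5
-4.5 1.0 28.0 2.5
-5.0 1.0 27.0 2.5
-5.5 1.0 27.0 2.5
-6.0 1.0 26.0 2.42
-6.5 1.0 25.0 2.28
-7.0 1.0 24.0 2.16
-7.5 1.0 23.0 2.04
-8.0 0.5 24.0 2.0
-8.5 0.5 23.0 2.0
-9.0 0.5 23.0 1.92
-9.5 0.5 22.0 1.85
-10.0 0.5 21.0 1.78
-10.5 0.5 21.0 1.61
-11.0 0.5 20.0 1.58
-11.5 -0.0 19.0 1.37
-11.5 -0.0 18.0 1.27
-11.5 -0.0 17.0 1.14
-12.0 -0.0 16.0 1.12
-12.0 -0.0 15.0 1.21
-12.0 -0.0 14.0 1.27
-12.0 -0.0 13.0 1.17
-12.0 -0.0 12.0 1.07
-12.5 -0.0 11.0 1.05
-12.5 -0.0 10.0 1.13
-12.5 -0.0 9.0 1.22
-12.5 -0.0 8.0 1.25
-12.5 -0.0 7.0 1.19
-12.5 -0.0 6.0 1.14
-13.0 -0.0 5.0 1.06
-13.0 -0.0 4.0 1.15
-13.0 -0.0 3.0 1.24
-13.0 -0.0 2.0 1.33
-13.0 -0.0 1.0 1.41
-13.0 -0.0 0.0 1.5
```

View pics/f1.png

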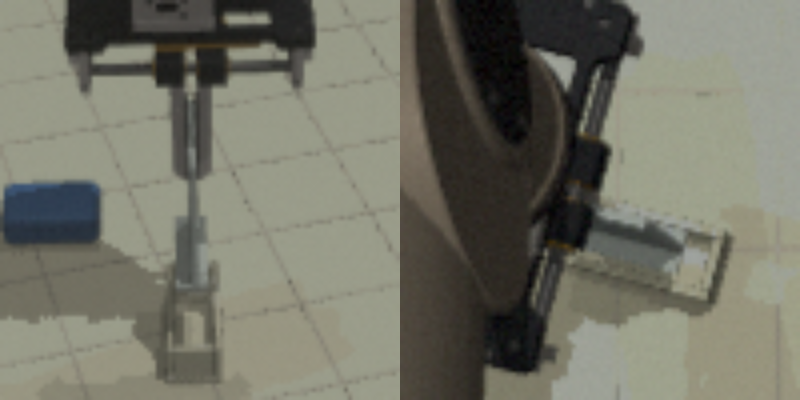

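```bash
python3 - <<'E'
from fit import *
for n,tg in(('side','acdef'),('top','acf')):
    r=[]
    for t in tg:
        x,f=fit(n,t,trayh,(.571,-.196),.32,.14,.026); r.append(x); print(n,t,x,round(f,3))
    print(n,np.mean(r,0),np.std(r,0))
E
```

```text
side a [ 0.5701 -0.1958  0.3277 -0.0015] 2.152
side c [ 0.5702 -0.1959  0.3258 -0.0015] 2.143
side d [ 0.5703 -0.1957  0.3244 -0.0015] 2.16
side e [ 0.5704 -0.1963  0.3254 -0.0015] 2.189
side f [ 0.5703 -0.1959  0.3253 -0.0014] 2.128
side [ 0.5702 -0.1959  0.3257 -0.0015] [0.0001 0.0002 0.0011 0.    ]
top a [ 0.572  -0.1966  0.3166  0.    ] 1.939
top c [ 0.5719 -0.1968  0.3241 -0.0001] 1.958
top f [ 0.5717 -0.1965  0.3224 -0.0001] 1.954
top [ 0.5719 -0.1966  0.321  -0.    ] [0.0001 0.0001 0.0032 0.    ]
```

```bash
cat >> plan.py <<'E'
import cs
SL=np.array([.5702,-.196,.004]);YAW=.323
ex=np.array([np.cos(YAW),np.sin(YAW),0]);ey=np.array([-ex[1],ex[0],0])
def goto(tx,tz,th,n,Y=0,show=True):
    X,Z=cs.frm(tx,tz,th); p=SL+ex*X/1000+ey*Y/1000+np.array([0,0,Z/1000]); print('target',p,'XZ',X,Z); plan(p,Rt(YAW,-np.radians(th)),n,show)
def where():
    s,p,R=cur(); e=(p-SL)*1000; M=R.as_matrix(); X,Y,Z=e@ex,e@ey,e[2]
    th=np.degrees(np.arcsin(np.clip(M[:,2]@ex,-1,1))); yw=np.arctan2(M[1,0],M[0,0])-np.pi/2
    f=s['ft_force'];print('t %.2f XYZ %.2f %.2f %.2f th %.2f yaw %.4f toe'%(s['t'],X,Y,Z,th,yw),cs.toe(X,Z,th),'clr',round(cs.clr(X,Z,th,0),2),'F slot %.1f %.1f %.1f'%(f@ex,f@ey,f[2]),'T',s['ft_torque'],'w',round(s['width'],3))
E
python3 - <<'E'
from plan import *
where()
X,Z=cs.frm(4,35,28); print(X,Z)
p=SL+ex*X/1000; p[2]=.172; plan(p,Rt(YAW),20)
E
```

```text
t 5.15 XYZ 153.22 360.83 168.31 th -0.04 yaw -0.2649 toe [138.1556  86.4189] clr 86.4 F slot -0.2 -0.0 -1.6 T [-0.1313  0.1145 -0.046 ] w 0.068
-21.205507099280553 114.35548129693449
t 5.15 p [0.601  0.1948 0.1723] F [-0.2304 -0.0808 -1.6154] T [-0.1313  0.1145 -0.046 ] w 0.06760518418810922
rot/row [-0.0, 0.0, -0.0294] total dist 400.77359490345157
[-19.8, 2.7, 0.0]
[-19.9, 2.2, 0.0]
[-20.0, 1.6, 0.0]
[-20.0, 1.0, 0.0]
[-20.0, 0.4, 0.0]
[-20.0, -0.2, 0.0]
[-20.0, -0.8, 0.0]
[-20.0, -1.4, 0.0]
[-19.9, -2.0, 0.0]
[-19.9, -2.5, 0.0]
[-19.8, -3.1, 0.0]
[-19.7, -3.7, 0.0]
[-19.6, -4.3, 0.0]
[-19.4, -4.9, 0.0]
[-19.3, -5.4, 0.0]
[-19.1, -6.0, 0.0]
[-18.9, -6.5, 0.0]
[-18.7, -7.1, 0.0]
[-18.5, -7.6, 0.0]
[-18.3, -8.2, 0.0]
```

Request:
{"api": "carry_out", "payload": {
  "rot": [
    [0, 0, -0.029],
    [0, 0, -0.03],
    [0, 0, -0.03],
    [0, 0, -0.03],
    [0, 0, -0.029]
  ],
  "dp": [
    [-14, 2.7, 0],
    [-18, 2.2, 0],
    [-20, 1.6, 0],
    [-20, 1, 0],
    [-20, 0.4, 0]
  ],
  "jaw": [0, 0, 0, 0, 0]
}}

```text
t: 5.57
position: [0.5899, 0.102, 0.1717]
ee_rot: [-0.0, 0.747, 0.665, -0.001]
ft_force: [0.8, 0.4, -2.3]
width: 0.06
```

Request:
{"api": "carry_out", "payload": {
  "rot": [
    [0, 0, -0.029],
    [0, 0, -0.03],
    [0, 0, -0.03],
    [0, 0, -0.03],
    [0, 0, -0.029]
  ],
  "dp": [
    [-20, -0.2, 0],
    [-20, -0.8, 0],
    [-20, -1.4, 0],
    [-20, -2, 0],
    [-20, -2.5, 0]
  ],
  "jaw": [0, 0, 0, 0, 0]
}}

```text
t: 5.98
position: [0.5771, 0.0025, 0.1718]
ee_rot: [-0.0, 0.696, 0.719, -0.001]
ft_force: [0.4, 0.2, -1.4]
width: 0.061
```

Request:
{"api": "carry_out", "payload": {
  "rot": [
    [0, 0, -0.029],
    [0, 0, -0.03],
    [0, 0, -0.03],
    [0, 0, -0.03],
    [0, 0, -0.029]
  ],
  "dp": [
    [-20, -3.1, 0],
    [-20, -3.7, 0],
    [-20, -4.3, 0],
    [-19.4, -4.9, 0],
    [-19.3, -5.4, 0]
  ],
  "jaw": [0, 0, 0, 0, 0]
}}

```text
t: 6.4
position: [0.5647, -0.0978, 0.1719]
ee_rot: [-0.001, 0.641, 0.768, -0.001]
ft_force: [0.2, -0.4, -0.5]
width: 0.062
```

```bash
python3 - <<'E'
from plan import *
where()
X,Z=cs.frm(4,35,28)
p=SL+ex*X/1000; p[2]=.172; plan(p,Rt(YAW),5)
E
```

```text
t 6.40 XYZ 25.95 94.91 167.86 th -0.10 yaw 0.1804 toe [10.8016 85.9836] clr 73.51 F slot 0.1 -0.4 -0.5 T [-0.0438  0.038   0.0259] w 0.062
t 6.4 p [ 0.5647 -0.0978  0.1719] F [ 0.1994 -0.3742 -0.5335] T [-0.0438  0.038   0.0259] w 0.06243509092852651
rot/row [-0.0004, -0.0001, -0.0285] total dist 105.97478506547861
[-20.1, -6.6, -0.0]
[-19.9, -7.2, -0.0]
[-19.7, -7.8, -0.0]
[-19.5, -8.3, -0.0]
[-19.2, -8.9, -0.0]
```

Request:
{"api": "carry_out", "payload": {
  "rot": [
    [0, 0, -0.028],
    [0, 0, -0.028],
    [0, 0, -0.028],
    [0, 0, -0.028],
    [0, 0, -0.02]
  ],
  "dp": [
    [-20, -7, 0],
    [-20, -7, 0],
    [-20, -8, 0],
    [-18, -8, 0],
    [-14, -7, 0]
  ],
  "jaw": [0, 0, 0, 0, 0]
}}

```text
t: 6.82
position: [0.5496, -0.1966, 0.1719]
ee_rot: [-0.001, 0.589, 0.808, -0.001]
ft_force: [-0.3, -0.4, -0.5]
width: 0.062
```

Request:
{"api": "carry_out", "payload": {
  "rot": [
    [0, 0, 0],
    [0, 0, 0],
    [0, 0, 0]
  ],
  "dp": [
    [0, 0, 0],
    [0, 0, 0],
    [0, 0, 0]
  ],
  "jaw": [0, 0, 0]
}}

```text
t: 7.07
position: [0.5504, -0.1943, 0.1722]
ee_rot: [-0.001, 0.589, 0.808, -0.0]
ft_force: [-0.3, 0.2, -1.3]
width: 0.059
```

```bash
python3 - <<'E'
from plan import *
where()
goto(4,35,28,10)
E
```

```text
t 7.07 XYZ -18.23 7.92 168.20 th -0.06 yaw 0.3108 toe [-33.3172  86.3186] clr 73.79 F slot -0.3 0.3 -1.3 T [-0.0865  0.0164 -0.0483] w 0.059
target [ 0.5501 -0.2027  0.1184] XZ -21.205507099280553 114.35548129693449
t 7.0667 p [ 0.5504 -0.1943  0.1722] F [-0.3401  0.1962 -1.2843] T [-0.0865  0.0164 -0.0483] w 0.05940612178118306
rot/row [-0.049, 0.0002, -0.0012] total dist 54.507193648547094
[-0.8, -0.3, 5.4]
[-0.8, -0.5, 5.4]
[-0.8, -0.8, 5.3]
[-0.8, -1.1, 5.3]
[-0.8, -1.3, 5.2]
[-0.8, -1.6, 5.2]
[-0.8, -1.8, 5.1]
[-0.8, -2.1, 5.0]
[-0.8, -2.3, 4.9]
[-0.8, -2.6, 4.7]
```

Request:
{"api": "carry_out", "payload": {
  "rot": [
    [-0.049, 0, -0.0012],
    [-0.049, 0, -0.0012],
    [-0.049, 0, -0.0012],
    [-0.049, 0, -0.0012],
    [-0.049, 0, -0.0012]
  ],
  "dp": [
    [-0.8, -0.3, 5.4],
    [-0.8, -0.5, 5.4],
    [-0.8, -0.8, 5.3],
    [-0.8, -1.1, 5.3],
    [-0.8, -1.3, 5.2]
  ],
  "jaw": [0, 0, 0, 0, 0]
}}

```text
t: 7.48
position: [0.5507, -0.198, 0.1457]
ee_rot: [0.073, 0.582, 0.804, 0.1]
ft_force: [0.5, 0.5, -0.8]
width: 0.061
```

Request:
{"api": "carry_out", "payload": {
  "rot": [
    [-0.049, 0, -0.0012],
    [-0.049, 0, -0.0012],
    [-0.049, 0, -0.0012],
    [-0.049, 0, -0.0012],
    [-0.049, 0, -0.0012]
  ],
  "dp": [
    [-0.8, -1.6, 5.2],
    [-0.8, -1.8, 5.1],
    [-0.8, -2.1, 5],
    [-0.8, -2.3, 4.9],
    [-0.8, -2.6, 4.7]
  ],
  "jaw": [0, 0, 0, 0, 0]
}}

```text
t: 7.9
position: [0.5506, -0.2024, 0.1187]
ee_rot: [0.143, 0.566, 0.788, 0.197]
ft_force: [1.5, 0.2, -0.9]
width: 0.061
```

Request:
{"api": "carry_out", "payload": {
  "rot": [
    [0, 0, 0],
    [0, 0, 0]
  ],
  "dp": [
    [0, 0, 0],
    [0, 0, 0]
  ],
  "jaw": [0, 0]
}}

```text
t: 8.07
position: [0.5497, -0.2034, 0.1185]
ee_rot: [0.142, 0.568, 0.787, 0.196]
ft_force: [0.2, -0.4, -1.1]
width: 0.062
```

```bash
python3 - <<'E'
from plan import *
snap('side','g');snap('top','g')
where()
goto(0,5,28,5)
s=cv2.imread('pics/g_side.png');t=cv2.imread('pics/g_top.png'); cv2.imwrite('pics/g1.png',np.hstack([cv2.resize(s[180:300,225:345],None,fx=3.3,fy=3.3,interpolation=cv2.INTER_CUBIC),cv2.resize(t[125:245,270:390],None,fx=3.3,fy=3.3,interpolation=cv2.INTER_CUBIC)]))
E
```

```text
t 8.17 XYZ -20.35 -0.58 115.44 th 28.01 yaw 0.3231 toe [ 4.8635 36.0926] clr 23.59 F slot -0.1 0.9 -1.4 T [-0.2445  0.6148  0.0216] w 0.065
target [ 0.5463 -0.204   0.0884] XZ -25.205507099280553 84.35548129693449
t 8.1667 p [ 0.5511 -0.203   0.1194] F [-0.3853  0.814  -1.3525] T [-0.2445  0.6148  0.0216] w 0.06509193419229228
rot/row [0.0, 0.0005, 0.0003] total dist 31.46995894478896
[0.1, -3.8, 5.0]
[0.1, -3.8, 5.0]
[0.1, -3.8, 5.0]
[0.1, -3.8, 5.0]
[0.1, -3.8, 5.0]
```

View pics/g1.png

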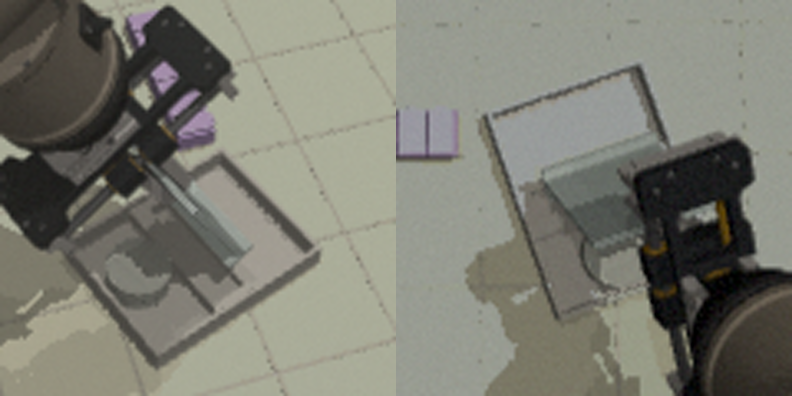

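```bash
cat >> plan.py <<'E'
def held(tag,n):
    # cloud in held-divider frame, mm: x plate normal, y, z above foot underside
    d=np.load(f'pics/{tag}_{n}.npy'); P=cloud(n,d).reshape(-1,3)[d.ravel()>0]
    s,p,R=cur(); l=R.inv().apply(P-p)*1000
    return np.c_[l[:,1],l[:,0],cs.H-l[:,2]]
E
python3 - <<'E'
from plan import *
for n in('side','top'):
    q=held('g',n); q=q[(abs(q[:,0])<22)&(abs(q[:,1])<55)&(q[:,2]>-8)&(q[:,2]<125)]
    f=q[(q[:,2]<10)]; print(n,'foot',len(f),'x',np.percentile(f[:,0],[1,5,25,50,75,95,99]),'y',np.percentile(f[:,1],[1,5,95,99]),'z',np.percentile(f[:,2],[2,25,50,75,98]))
    for lo in(15,30,45):
        f=q[(q[:,2]>lo)&(q[:,2]<lo+15)&(abs(q[:,0])<10)]; print(' plate',lo,len(f),np.percentile(f[:,0],[2,25,50,75,98]),'y',np.percentile(f[:,1],[0,5,95,100]))
E
```

```text
side foot 175 x [-17.4316 -16.8692 -13.3438  -7.3252   4.0047   7.5114   8.3054] y [-44.8468 -43.2587  25.852   29.0469] z [-0.1383  2.4973  3.4193  4.751   8.4095]
 plate 15 10 [-4.4332 -2.4823  0.3509  0.4146  0.5302] y [-44.4248 -44.3996  15.2922  16.6243]
 plate 30 10 [-4.4596 -2.261  -0.2055  0.2854  0.3768] y [-44.4512 -44.4085 -20.424  -19.3697]
 plate 45 9 [-4.0528 -2.3859 -0.5755  0.3789  0.4991] y [-44.2143 -44.124  -15.1027 -13.535 ]
top foot 182 x [-13.4593   2.2863   4.3675   6.8195  10.5178  11.8817  12.5896] y [-43.3757 -39.1898  44.4674  45.5973] z [-0.6932  2.5265  4.0371  5.576   9.6565]
 plate 15 66 [1.2775 3.0571 3.7041 4.2332 4.8792] y [-39.7353 -29.3165  44.0357  45.9839]
 plate 30 59 [1.7455 3.2306 3.744  4.1475 5.0033] y [-1.2276  0.8332 44.325  45.4673]
 plate 45 59 [1.4461 2.9706 3.4822 4.1585 4.9569] y [ 0.5737  2.7528 44.869  45.69  ]
```

Request:
{"api": "carry_out", "payload": {
  "rot": [
    [0, 0, 0],
    [0, 0, 0]
  ],
  "dp": [
    [0, 0, 0],
    [0, 0, 0]
  ],
  "jaw": [0, 0]
}}

```text
t: 8.33
position: [0.5513, -0.2028, 0.1195]
ee_rot: [0.143, 0.566, 0.788, 0.196]
ft_force: [0.7, -0.1, -0.7]
width: 0.059
```

```bash
python3 - <<'E'
from plan import *
where()
for tg in 'hi':
  for n in('side','top'):
    snap(n,tg);where()
    q=held(tg,n); q=q[(abs(q[:,0])<22)&(abs(q[:,1])<55)&(q[:,2]>-8)&(q[:,2]<125)]
    f=q[(q[:,2]<10)]; print(n,'foot',len(f),'x',np.percentile(f[:,0],[1,5,25,50,75,95,99]),'y',np.percentile(f[:,1],[1,5,95,99]),'z',np.percentile(f[:,2],[2,25,50,75,98]))
    for lo in(15,30,45):
        f=q[(q[:,2]>lo)&(q[:,2]<lo+15)&(abs(q[:,0])<10)]; print(' plate',lo,len(f),np.percentile(f[:,0],[2,25,50,75,98]))
E
```

```text
t 8.33 XYZ -20.08 -0.43 115.52 th 28.06 yaw 0.3241 toe [ 5.2104 36.195 ] clr 23.7 F slot 0.6 -0.3 -0.7 T [-0.2475  0.6133  0.026 ] w 0.059
t 8.38 XYZ -20.26 -0.45 115.43 th 28.07 yaw 0.3239 toe [ 5.037  36.1076] clr 23.61 F slot -0.0 0.3 -1.6 T [-0.2283  0.5887 -0.0099] w 0.061
side foot 174 x [-15.5312 -15.0333 -11.3409  -4.647    5.936    9.4789  10.1439] y [-44.3986 -42.8377  25.3737  29.5239] z [-0.3566  2.501   3.5768  4.7417  7.4618]
 plate 15 10 [-2.9614 -0.9271  2.2474  2.2988  2.3826]
 plate 30 10 [-2.9374 -1.0604  0.7793  2.334   2.4032]
 plate 45 10 [-2.5552 -0.2649  1.7109  2.3717  2.4336]
t 8.43 XYZ -20.40 -0.47 115.33 th 28.07 yaw 0.3237 toe [ 4.8978 36.0054] clr 23.51 F slot 0.2 0.3 -1.9 T [-0.2464  0.6489  0.02  ] w 0.063
top foot 185 x [-10.0988   3.5191   4.9389   8.0939  11.1658  13.0533  13.6427] y [-42.9735 -39.8055  44.0069  45.8938] z [-0.6197  2.8467  4.1306  5.9631  9.4434]
 plate 15 72 [1.9568 3.9665 4.4375 4.8774 5.9571]
 plate 30 57 [3.1988 3.7811 4.3983 4.9311 5.7208]
 plate 45 54 [2.5866 4.0094 4.497  5.085  5.6194]
t 8.48 XYZ -20.58 -0.48 115.25 th 28.0
[... 170 characters left out ...]
7  10.1974] y [-44.183  -43.2539  26.1169  30.5682] z [0.2939 2.6265 3.5718 4.5219 6.7922]
 plate 15 13 [-2.8647 -0.9272  2.2345  2.3475  2.4708]
 plate 30 7 [-2.1301 -0.6458  1.2005  2.3151  2.3403]
 plate 45 10 [-2.1479 -0.2866  1.57    2.3758  2.419 ]
t 8.53 XYZ -20.74 -0.58 115.19 th 28.07 yaw 0.3232 toe [ 4.5625 35.8637] clr 23.36 F slot 0.5 1.2 -0.5 T [-0.2187  0.605   0.0468] w 0.063
top foot 182 x [-8.4824  3.3441  4.8104  8.1214 11.1402 13.0037 14.0173] y [-43.2266 -39.7769  43.8014  45.5758] z [-0.7702  3.0237  4.5211  5.7491  9.4762]
 plate 15 74 [3.1209 3.9742 4.4564 4.9597 5.9612]
 plate 30 59 [2.851  3.9158 4.521  5.1523 5.8743]
 plate 45 59 [3.1935 3.9485 4.2676 4.9768 5.6458]
```

Held divider agrees with kinematics and the tray fit to under 1 mm (side camera). Descending.

```bash
python3 - <<'E'
from plan import *
goto(0.5,6,28,5)
E
```

```text
target [ 0.5468 -0.2038  0.0894] XZ -24.705507099280553 85.35548129693449
t 8.5333 p [ 0.5507 -0.2031  0.1192] F [ 0.0931  1.3005 -0.4988] T [-0.2187  0.605   0.0468] w 0.0628702533882889
rot/row [0.0002, 0.0005, 0.0003] total dist 30.102018747348243
[0.1, -3.5, 4.9]
[0.1, -3.5, 4.9]
[0.1, -3.5, 4.9]
[0.1, -3.5, 4.9]
[0.1, -3.5, 4.9]
```

Request:
{"api": "carry_out", "payload": {
  "rot": [
    [0, 0, 0],
    [0, 0, 0],
    [0, 0, 0],
    [0, 0, 0],
    [0, 0, 0]
  ],
  "dp": [
    [0.1, -3, 4.5],
    [0.1, -3.5, 5],
    [0.1, -3.5, 5],
    [0, -3.5, 5],
    [0, -3, 4]
  ],
  "jaw": [0, 0, 0, 0, 0]
}}

```text
t: 8.95
position: [0.5466, -0.2042, 0.0894]
ee_rot: [0.142, 0.567, 0.787, 0.196]
ft_force: [0.7, -0.7, -1.2]
width: 0.065
```

Request:
{"api": "carry_out", "payload": {
  "rot": [
    [0, 0, 0],
    [0, 0, 0],
    [0, 0, 0],
    [0, 0, 0]
  ],
  "dp": [
    [0, 0, 0],
    [0, 0, 0],
    [0, 0, 0],
    [0, 0, 0]
  ],
  "jaw": [0, 0, 0, 0]
}}

```text
t: 9.28
position: [0.5471, -0.2046, 0.0907]
ee_rot: [0.143, 0.567, 0.787, 0.196]
ft_force: [-0.5, -1.4, -0.4]
width: 0.062
```

```bash
python3 - <<'E'
from plan import *
where()
goto(-2.5,1.8,28,4)
E
```

```text
t 9.28 XYZ -24.60 -0.81 86.71 th 28.08 yaw 0.3223 toe [0.7181 7.3944] clr 3.86 F slot -0.9 -1.1 -0.4 T [-0.2236  0.5683 -0.0313] w 0.062
target [ 0.5439 -0.2048  0.0852] XZ -27.705507099280553 81.15548129693448
t 9.2833 p [ 0.5471 -0.2046  0.0907] F [-0.5447 -1.3552 -0.4132] T [-0.2236  0.5683 -0.0313] w 0.06162409872672201
rot/row [0.0003, 0.0008, 0.0002] total dist 6.419746001124041
[0.2, -1.3, 0.9]
[0.2, -1.3, 0.9]
[0.2, -1.3, 0.9]
[0.2, -1.3, 0.9]
```

Request:
{"api": "carry_out", "payload": {
  "rot": [
    [0, 0, 0],
    [0, 0, 0],
    [0, 0, 0],
    [0, 0, 0],
    [0, 0, 0]
  ],
  "dp": [
    [0.2, -0.9, 1.4],
    [0.2, -1.2, 1.2],
    [0.2, -1.3, 0.9],
    [0.2, -1.3, 0.4],
    [0, 0, 0]
  ],
  "jaw": [0, 0, 0, 0, 0]
}}

```text
t: 9.7
position: [0.5443, -0.2045, 0.0847]
ee_rot: [0.143, 0.567, 0.787, 0.196]
ft_force: [0.3, -0.9, -0.6]
width: 0.062
```

Request:
{"api": "carry_out", "payload": {
  "rot": [
    [0, 0, 0],
    [0, 0, 0],
    [0, 0, 0]
  ],
  "dp": [
    [0, 0, 0],
    [0, 0, 0],
    [0, 0, 0]
  ],
  "jaw": [0, 0, 0]
}}

```text
t: 9.95
position: [0.5446, -0.2045, 0.085]
ee_rot: [0.143, 0.567, 0.787, 0.196]
ft_force: [0.2, -0.3, -1.3]
width: 0.061
```

```bash
python3 - <<'E'
from plan import *
snap('side','j')
where()
goto(-5.5,1.2,27,3)
s=cv2.imread('pics/j_side.png'); cv2.imwrite('pics/j1.png',cv2.resize(s[190:290,240:340],None,fx=6,fy=6,interpolation=cv2.INTER_CUBIC))
E
```

```text
t 10.00 XYZ -26.92 0.10 80.95 th 28.07 yaw 0.3225 toe [-1.616  1.628] clr 1.63 F slot -0.0 -0.6 -0.4 T [-0.2046  0.5931  0.0099] w 0.062
target [ 0.5424 -0.2053  0.085 ] XZ -29.316724065843363 80.98329182712054
t 10.0 p [ 0.5446 -0.2045  0.085 ] F [ 0.1923 -0.5746 -0.4142] T [-0.2046  0.5931  0.0099] w 0.06246638245943504
rot/row [0.0062, 0.001, 0.0003] total dist 2.3951938945577593
[-0.0, -0.7, -0.4]
[-0.0, -0.7, -0.4]
[-0.0, -0.7, -0.4]
```

View pics/j1.png

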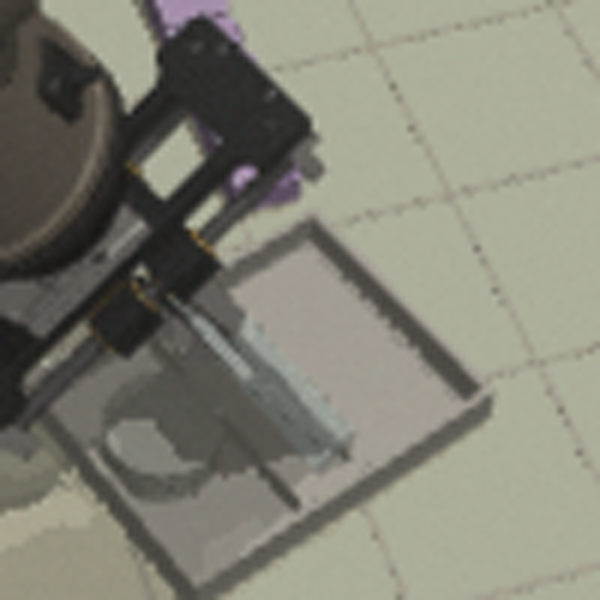

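The foot (heel at (330,455), plate leaning towards the tin) lies over the slot, with no contact forces. Sliding the toe under the lip.

Request:
{"api": "carry_out", "payload": {
  "rot": [
    [0.006, 0.001, 0],
    [0.006, 0.001, 0],
    [0.006, 0.001, 0],
    [0, 0, 0],
    [0, 0, 0]
  ],
  "dp": [
    [0, -0.7, -0.4],
    [0, -0.7, -0.4],
    [0, -0.7, -0.4],
    [0, 0, 0],
    [0, 0, 0]
  ],
  "jaw": [0, 0, 0, 0, 0]
}}

```text
t: 10.42
position: [0.5425, -0.205, 0.0851]
ee_rot: [0.137, 0.567, 0.79, 0.19]
ft_force: [-0.3, -0.6, -0.9]
width: 0.062
```

```bash
python3 - <<'E'
from plan import *
where()
goto(-8.5,.8,24,4)
E
```

```text
t 10.42 XYZ -29.16 0.22 81.07 th 27.04 yaw 0.3243 toe [-5.2882  1.3055] clr 1.31 F slot -0.5 -0.5 -0.9 T [-0.2124  0.562  -0.0089] w 0.062
target [ 0.5435 -0.2049  0.0857] XZ -28.10854920326903 81.72042262706601
t 10.4167 p [ 0.5425 -0.205   0.0851] F [-0.2669 -0.6294 -0.9152] T [-0.2124  0.562  -0.0089] w 0.06204855492535078
rot/row [0.0133, -0.0, 0.0003] total dist 1.2574335623039896
[-0.1, 0.3, -0.0]
[-0.1, 0.3, -0.0]
[-0.1, 0.3, -0.0]
[-0.1, 0.3, -0.0]
```

Request:
{"api": "carry_out", "payload": {
  "rot": [
    [0.0133, 0, 0],
    [0.0133, 0, 0],
    [0.0133, 0, 0],
    [0.0133, 0, 0],
    [0, 0, 0]
  ],
  "dp": [
    [0, 0.3, 0],
    [0, 0.3, 0],
    [0, 0.3, 0],
    [0, 0.3, 0],
    [0, 0, 0]
  ],
  "jaw": [0, 0, 0, 0, 0]
}}

```text
t: 10.83
position: [0.5439, -0.2045, 0.0857]
ee_rot: [0.121, 0.571, 0.794, 0.169]
ft_force: [-0.4, 0.1, -1.6]
width: 0.061
```

```bash
python3 - <<'E'
from plan import *
where()
goto(-10.5,.5,21,4)
E
```

```text
t 10.83 XYZ -27.66 0.29 81.70 th 23.98 yaw 0.3247 toe [-8.0866  0.7717] clr 0.77 F slot -0.4 0.2 -1.6 T [-0.1866  0.501   0.0032] w 0.061
target [ 0.5457 -0.2042  0.0863] XZ -25.846628670302067 82.33575617330033
t 10.8333 p [ 0.5439 -0.2045  0.0857] F [-0.4109  0.0881 -1.5946] T [-0.1866  0.501   0.0032] w 0.061367164613720625
rot/row [0.013, -0.0, 0.0005] total dist 1.9451933284745775
[-0.1, 0.5, 0.0]
[-0.1, 0.5, 0.0]
[-0.1, 0.5, 0.0]
[-0.1, 0.5, 0.0]
```

Request:
{"api": "carry_out", "payload": {
  "rot": [
    [0.013, 0, 0],
    [0.013, 0, 0],
    [0.013, 0, 0],
    [0.013, 0, 0],
    [0, 0, 0]
  ],
  "dp": [
    [0, 0.4, 0],
    [0, 0.4, 0],
    [0, 0.4, 0],
    [0, 0.4, 0],
    [0, 0, 0]
  ],
  "jaw": [0, 0, 0, 0, 0]
}}

```text
t: 11.25
position: [0.5451, -0.204, 0.0862]
ee_rot: [0.107, 0.574, 0.799, 0.148]
ft_force: [-0.0, -0.5, -1.3]
width: 0.062
```

```bash
python3 - <<'E'
from plan import *
where()
goto(-11.3,.3,18,4)
E
```

```text
t 11.25 XYZ -26.30 0.35 82.21 th 21.02 yaw 0.3247 toe [-10.9347   0.3807] clr 0.38 F slot -0.2 -0.5 -1.3 T [-0.1541  0.4764 -0.0249] w 0.062
target [ 0.549  -0.2031  0.0868] XZ -22.34264409488089 82.82678360019729
t 11.25 p [ 0.5451 -0.204   0.0862] F [-0.0386 -0.5256 -1.3477] T [-0.1541  0.4764 -0.0249] w 0.061645054995289834
rot/row [0.0132, -0.0001, 0.0004] total dist 4.024488164466888
[-0.1, 1.0, 0.2]
[-0.1, 1.0, 0.2]
[-0.1, 1.0, 0.2]
[-0.1, 1.0, 0.2]
```

Request:
{"api": "carry_out", "payload": {
  "rot": [
    [0.0132, 0, 0],
    [0.0132, 0, 0],
    [0.0132, 0, 0],
    [0.0132, 0, 0],
    [0, 0, 0]
  ],
  "dp": [
    [0, 1, 0.2],
    [0, 1, 0.2],
    [0, 1, 0.2],
    [0, 1, 0.2],
    [0, 0, 0]
  ],
  "jaw": [0, 0, 0, 0, 0]
}}

```text
t: 11.67
position: [0.549, -0.2027, 0.0868]
ee_rot: [0.091, 0.576, 0.802, 0.127]
ft_force: [0.5, -0.5, -0.8]
width: 0.061
```

```bash
python3 - <<'E'
from plan import *
where()
goto(-11.8,.3,15,4)
E
```

```text
t 11.67 XYZ -22.20 0.38 82.77 th 18.01 yaw 0.3248 toe [-11.144    0.2442] clr 0.24 F slot 0.3 -0.6 -0.8 T [-0.1831  0.4179 -0.0105] w 0.061
target [ 0.5526 -0.2019  0.0873] XZ -18.508392399560424 83.2916108496125
t 11.6667 p [ 0.549  -0.2027  0.0868] F [ 0.4611 -0.4743 -0.847 ] T [-0.1831  0.4179 -0.0105] w 0.0609150203228526
rot/row [0.0131, -0.0001, 0.0004] total dist 3.7461266631180052
[-0.1, 0.9, 0.2]
[-0.1, 0.9, 0.1]
[-0.1, 0.9, 0.1]
[-0.1, 0.9, 0.1]
```

Request:
{"api": "carry_out", "payload": {
  "rot": [
    [0.0131, 0, 0],
    [0.0131, 0, 0],
    [0.0131, 0, 0],
    [0.0131, 0, 0],
    [0, 0, 0]
  ],
  "dp": [
    [0, 0.9, 0.1],
    [0, 0.9, 0.1],
    [0, 0.9, 0.1],
    [0, 0.9, 0.1],
    [0, 0, 0]
  ],
  "jaw": [0, 0, 0, 0, 0]
}}

```text
t: 12.08
position: [0.5525, -0.2016, 0.0875]
ee_rot: [0.076, 0.579, 0.805, 0.106]
ft_force: [-0.2, 0.5, -1.3]
width: 0.063
```

```bash
python3 - <<'E'
from plan import *
snap('side','k')
where()
goto(-12,.3,12,4)
s=cv2.imread('pics/k_side.png'); cv2.imwrite('pics/k1.png',cv2.resize(s[190:290,240:340],None,fx=6,fy=6,interpolation=cv2.INTER_CUBIC))
q=held('k','side'); q=q[(abs(q[:,0])<22)&(abs(q[:,1])<55)&(q[:,2]>-3)&(q[:,2]<125)]
for lo in(0,10,20,30,45):
        f=q[(q[:,2]>lo)&(q[:,2]<lo+10)&(abs(q[:,0])<14)]; print(' plate',lo,len(f),np.percentile(f[:,0],[2,25,50,75,98]))
E
```

```text
t 12.13 XYZ -18.84 0.33 83.35 th 15.00 yaw 0.3247 toe [-12.1403   0.3607] clr 0.36 F slot 0.1 0.8 -1.8 T [-0.2221  0.3671 -0.0384] w 0.064
target [ 0.5566 -0.2006  0.0875] XZ -14.355753466967407 83.52896386236507
t 12.1333 p [ 0.5522 -0.2017  0.0874] F [-0.1358  0.8354 -1.7673] T [-0.2221  0.3671 -0.0384] w 0.06366345654477276
rot/row [0.0131, -0.0, 0.0004] total dist 4.5035688026872345
[-0.1, 1.1, 0.2]
[-0.1, 1.1, 0.2]
[-0.1, 1.1, 0.2]
[-0.1, 1.1, 0.2]
 plate 0 128 [-13.1045  -9.1798  -6.1925  -3.3494  11.3988]
 plate 10 56 [-13.8014 -12.2178  -9.9783  -3.4684   0.9632]
 plate 20 14 [-3.7177 -3.3379 -3.1616 -2.843   0.0013]
 plate 30 18 [-3.9622 -3.3907 -3.2487 -3.022   1.8455]
 plate 45 14 [-3.5854 -3.2555 -3.0887 -2.8899  0.2767]
```

View pics/k1.png

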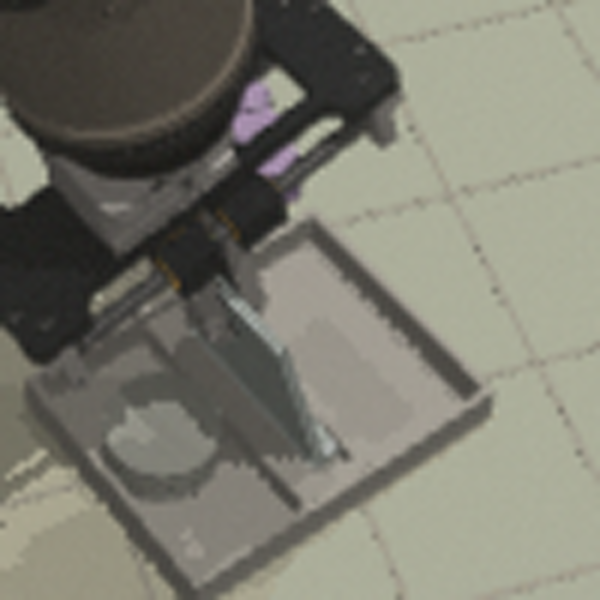

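The heel (325,455) now sits inside the ridge (345,455) and the toe is under the lip. Continuing to straighten.

Request:
{"api": "carry_out", "payload": {
  "rot": [
    [0.0131, 0, 0],
    [0.0131, 0, 0],
    [0.0131, 0, 0],
    [0.0131, 0, 0],
    [0, 0, 0]
  ],
  "dp": [
    [0, 1.1, 0.2],
    [0, 1.1, 0.2],
    [0, 1.1, 0.2],
    [0, 1, 0.1],
    [0, 0, 0]
  ],
  "jaw": [0, 0, 0, 0, 0]
}}

```text
t: 12.55
position: [0.5569, -0.2001, 0.0878]
ee_rot: [0.061, 0.58, 0.808, 0.084]
ft_force: [-0.3, -0.0, -0.7]
width: 0.064
```

```bash
python3 - <<'E'
from plan import *
where()
goto(-12.5,.3,9,4)
E
```

```text
t 12.55 XYZ -13.94 0.36 83.82 th 11.93 yaw 0.3250 toe [-11.6863   0.5907] clr 0.59 F slot -0.3 0.0 -0.7 T [-0.0699  0.3138 -0.0438] w 0.064
target [ 0.5602 -0.1993  0.0875] XZ -10.496657577867843 83.53819207034525
t 12.55 p [ 0.5569 -0.2001  0.0878] F [-0.2572 -0.0385 -0.7366] T [-0.0699  0.3138 -0.0438] w 0.06383163260660138
rot/row [0.0128, 0.0, 0.0005] total dist 3.4721704834186853
[-0.1, 0.8, 0.2]
[-0.1, 0.8, 0.2]
[-0.1, 0.8, 0.2]
[-0.1, 0.8, 0.2]
```

Request:
{"api": "carry_out", "payload": {
  "rot": [
    [0.0128, 0, 0],
    [0.0128, 0, 0],
    [0.0128, 0, 0],
    [0.0128, 0, 0],
    [0, 0, 0]
  ],
  "dp": [
    [0, 0.8, 0.2],
    [0, 0.8, 0.2],
    [0, 0.8, 0.2],
    [0, 0.8, 0.2],
    [0, 0, 0]
  ],
  "jaw": [0, 0, 0, 0, 0]
}}

```text
t: 12.97
position: [0.5599, -0.1991, 0.0876]
ee_rot: [0.046, 0.582, 0.81, 0.064]
ft_force: [0.6, 0.3, -1.3]
width: 0.066
```

```bash
python3 - <<'E'
from plan import *
where()
goto(-12.7,.3,6,4)
E
```

```text
t 12.97 XYZ -10.78 0.34 83.58 th 8.99 yaw 0.3248 toe [-12.7919   0.3425] clr 0.34 F slot 0.7 0.1 -1.3 T [-0.075   0.1546  0.0397] w 0.066
target [ 0.5642 -0.198   0.0873] XZ -6.343052711096719 83.3192701796764
t 12.9667 p [ 0.5599 -0.1991  0.0876] F [ 0.6384  0.2871 -1.3265] T [-0.075   0.1546  0.0397] w 0.0661175918302446
rot/row [0.0131, 0.0001, 0.0005] total dist 4.4551911996407965
[-0.1, 1.1, 0.2]
[-0.1, 1.1, 0.2]
[-0.1, 1.1, 0.2]
[-0.1, 1.1, 0.2]
```

Request:
{"api": "carry_out", "payload": {
  "rot": [
    [0.0131, 0, 0],
    [0.0131, 0, 0],
    [0.0131, 0, 0],
    [0.0131, 0, 0],
    [0, 0, 0]
  ],
  "dp": [
    [0, 1.1, 0.2],
    [0, 1.1, 0.2],
    [0, 1.1, 0.2],
    [0, 1, 0.2],
    [0, 0, 0]
  ],
  "jaw": [0, 0, 0, 0, 0]
}}

```text
t: 13.38
position: [0.564, -0.1977, 0.0873]
ee_rot: [0.031, 0.583, 0.811, 0.042]
ft_force: [-0.1, -0.6, -1.6]
width: 0.059
```

```bash
python3 - <<'E'
from plan import *
where()
goto(-12.9,.4,3,4)
E
```

```text
t 13.38 XYZ -6.45 0.37 83.30 th 5.98 yaw 0.3248 toe [-12.8377   0.2807] clr 0.28 F slot -0.2 -0.5 -1.6 T [-0.0588  0.1787 -0.0263] w 0.059
target [ 0.5681 -0.1967  0.087 ] XZ -2.2068717949784933 82.97279824004377
t 13.3833 p [ 0.564  -0.1977  0.0873] F [-0.0547 -0.5698 -1.6305] T [-0.0588  0.1787 -0.0263] w 0.05891712931603179
rot/row [0.013, 0.0001, 0.0005] total dist 4.270807838204568
[-0.1, 1.0, 0.2]
[-0.1, 1.0, 0.2]
[-0.1, 1.1, 0.2]
[-0.1, 1.1, 0.2]
```

Request:
{"api": "carry_out", "payload": {
  "rot": [
    [0.013, 0, 0],
    [0.013, 0, 0],
    [0.013, 0, 0],
    [0.013, 0, 0],
    [0, 0, 0]
  ],
  "dp": [
    [0, 1, 0.2],
    [0, 1, 0.2],
    [0, 1.1, 0.2],
    [0, 1.1, 0.2],
    [0, 0, 0]
  ],
  "jaw": [0, 0, 0, 0, 0]
}}

```text
t: 13.8
position: [0.568, -0.1963, 0.0868]
ee_rot: [0.015, 0.583, 0.812, 0.021]
ft_force: [0.4, 0.7, -1.4]
width: 0.063
```

```bash
python3 - <<'E'
from plan import *
where()
goto(-13,.3,0,4)
E
```

```text
t 13.80 XYZ -2.13 0.43 82.83 th 3.00 yaw 0.3249 toe [-12.8208   0.2574] clr 0.26 F slot 0.6 0.5 -1.4 T [-0.083   0.1346 -0.    ] w 0.063
target [ 0.5721 -0.1954  0.0862] XZ 2.0 82.2
t 13.8 p [ 0.568  -0.1963  0.0868] F [ 0.4187  0.6522 -1.3745] T [-0.083   0.1346 -0.    ] w 0.06288676211321961
rot/row [0.0131, 0.0001, 0.0005] total dist 4.201717636430098
[-0.1, 1.0, 0.2]
[-0.1, 1.0, 0.2]
[-0.1, 1.0, 0.2]
[-0.1, 1.0, 0.2]
```

Request:
{"api": "carry_out", "payload": {
  "rot": [
    [0.0131, 0, 0],
    [0.0131, 0, 0],
    [0.0131, 0, 0],
    [0.0131, 0, 0],
    [0, 0, 0]
  ],
  "dp": [
    [0, 1, 0.1],
    [0, 1, 0.1],
    [0, 1, 0.1],
    [0, 1, 0.1],
    [0, 0, 0]
  ],
  "jaw": [0, 0, 0, 0, 0]
}}

```text
t: 14.22
position: [0.5718, -0.195, 0.0865]
ee_rot: [0.0, 0.583, 0.812, -0.0]
ft_force: [-0.1, 1.3, -1.8]
width: 0.062
```

Request:
{"api": "carry_out", "payload": {
  "rot": [
    [0, 0, 0],
    [0, 0, 0]
  ],
  "dp": [
    [0, 0, 0],
    [0, 0, 0]
  ],
  "jaw": [0, 0]
}}

```text
t: 14.38
position: [0.571, -0.1955, 0.0866]
ee_rot: [0.0, 0.584, 0.812, 0.0]
ft_force: [0.1, 0.2, -1.0]
width: 0.063
```

```bash
python3 - <<'E'
from plan import *
snap('side','l');snap('top','l')
where()
goto(-13,0,0,1)
s=cv2.imread('pics/l_side.png'); cv2.imwrite('pics/l1.png',cv2.resize(s[190:290,240:340],None,fx=6,fy=6,interpolation=cv2.INTER_CUBIC))
q=held('l','side'); q=q[(abs(q[:,0])<32)&(abs(q[:,1])<55)&(q[:,2]>-5)&(q[:,2]<125)]
for lo in(-5,0,5,10,20,30,45):
        f=q[(q[:,2]>lo)&(q[:,2]<lo+10)&(abs(q[:,0])<14)]; print(' plate',lo,len(f),np.percentile(f[:,0],[2,25,50,75,98]))
E
```

```text
t 14.48 XYZ 0.79 0.07 82.67 th 0.07 yaw 0.3235 toe [-14.1159   0.7546] clr 0.38 F slot 0.2 0.9 -0.8 T [-0.045   0.0185  0.0035] w 0.06
target [ 0.5721 -0.1954  0.0859] XZ 2.0 81.9
t 14.4833 p [ 0.5709 -0.1957  0.0867] F [-0.1206  0.949  -0.7777] T [-0.045   0.0185  0.0035] w 0.05991612236070635
rot/row [0.0012, 0.0002, 0.0005] total dist 1.4409854406818066
[-0.1, 1.2, 0.8]
 plate -5 28 [-3.7806 -2.2955  1.8264  8.3299 13.4236]
 plate 0 103 [-13.727  -10.1029  -3.4183  -2.2098  13.3047]
 plate 5 158 [-13.7753 -11.0162  -8.0895  -3.0034   8.3595]
 plate 10 106 [-13.7242  -9.4675  -7.2535  -2.8311   1.321 ]
 plate 20 48 [-4.6226 -3.2505 -2.7601 -2.3445  1.8907]
 plate 30 48 [-4.7384 -3.5184 -2.8864 -2.2632  0.4582]
 plate 45 54 [-4.4591 -3.6732 -2.884  -2.3774 -0.4116]
```

View pics/l1.png

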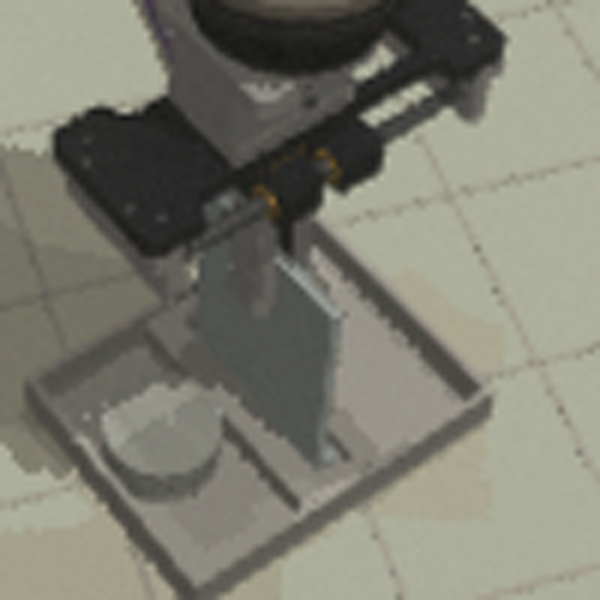

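Upright, inside the slot, with no contact. Centring by +1.2 mm and lowering gently.

Request:
{"api": "carry_out", "payload": {
  "rot": [
    [0, 0, 0],
    [0, 0, 0],
    [0, 0, 0],
    [0, 0, 0],
    [0, 0, 0]
  ],
  "dp": [
    [0, 0.6, 0],
    [0, 0.6, 0],
    [0, 0, 0.2],
    [0, 0, 0.2],
    [0, 0, 0]
  ],
  "jaw": [0, 0, 0, 0, 0]
}}

```text
t: 14.9
position: [0.5722, -0.1951, 0.0862]
ee_rot: [0.0, 0.584, 0.812, 0.0]
ft_force: [-0.1, -0.4, -1.1]
width: 0.062
```

```bash
python3 - <<'E'
from plan import *
where()
E
```

```text
t 14.90 XYZ 2.20 0.17 82.21 th 0.06 yaw 0.3238 toe [-12.7128   0.293 ] clr 0.29 F slot -0.3 -0.3 -1.1 T [ 0.0204  0.073  -0.0022] w 0.062
```

Request:
{"api": "carry_out", "payload": {
  "rot": [
    [0, 0, 0],
    [0, 0, 0],
    [0, 0, 0],
    [0, 0, 0]
  ],
  "dp": [
    [0, 0, 0.2],
    [0, 0, 0.2],
    [0, 0, 0],
    [0, 0, 0]
  ],
  "jaw": [0, 0, 0, 0]
}}

```text
t: 15.23
position: [0.5723, -0.1951, 0.0859]
ee_rot: [0.0, 0.584, 0.812, 0.0]
ft_force: [-0.3, -0.3, -0.9]
width: 0.063
```

```bash
python3 - <<'E'
from plan import *
where()
E
```

```text
t 15.23 XYZ 2.27 0.17 81.88 th 0.07 yaw 0.3238 toe [-12.6396  -0.0324] clr -0.03 F slot -0.4 -0.2 -0.9 T [-0.0352  0.0349  0.0123] w 0.063
```

Request:
{"api": "carry_out", "payload": {
  "rot": [
    [0, 0, 0],
    [0, 0, 0],
    [0, 0, 0],
    [0, 0, 0]
  ],
  "dp": [
    [0, 0, 0.2],
    [0, 0, 0.1],
    [0, 0, 0],
    [0, 0, 0]
  ],
  "jaw": [0, 0, 0, 0]
}}

```text
t: 15.57
position: [0.5724, -0.1951, 0.0859]
ee_rot: [0.0, 0.584, 0.812, 0.0]
ft_force: [-1.6, 0.2, 4.4]
width: 0.063
```

```bash
python3 - <<'E'
from plan import *
where()
E
```

```text
t 15.57 XYZ 2.34 0.15 81.86 th 0.08 yaw 0.3239 toe [-12.5501  -0.0655] clr -0.07 F slot -1.4 0.7 4.4 T [ 0.0642  0.5526 -0.0323] w 0.063
```

Floor contact (4.4 N) at the expected height. Releasing.

Request:
{"api": "carry_out", "payload": {
  "rot": [
    [0, 0, 0],
    [0, 0, 0],
    [0, 0, 0],
    [0, 0, 0],
    [0, 0, 0]
  ],
  "dp": [
    [0, 0, 0],
    [0, 0, 0],
    [0, 0, 0],
    [0, 0, 0],
    [0, 0, 0]
  ],
  "jaw": [0.1, 0.15, 0.2, 0.3, 0.4]
}}

```text
t: 15.98
position: [0.5723, -0.1952, 0.0855]
ee_rot: [0.0, 0.584, 0.812, 0.0]
ft_force: [0.2, -0.0, -0.2]
width: 0.306
```

Request:
{"api": "carry_out", "payload": {
  "rot": [
    [0, 0, 0],
    [0, 0, 0],
    [0, 0, 0],
    [0, 0, 0]
  ],
  "dp": [
    [0, 0, 0],
    [0, 0, 0],
    [0, 0, 0],
    [0, 0, 0]
  ],
  "jaw": [0.5, 0.5, 0.5, 0.5]
}}

```text
t: 16.32
position: [0.5723, -0.1951, 0.0855]
ee_rot: [0.0, 0.584, 0.812, 0.0]
ft_force: [0.5, 0.2, 0.5]
width: 0.494
```

```bash
python3 - <<'E'
from plan import *
snap('side','m')
where()
s=cv2.imread('pics/m_side.png'); cv2.imwrite('pics/m1.png',cv2.resize(s[190:290,240:340],None,fx=6,fy=6,interpolation=cv2.INTER_CUBIC))
q=held('m','side'); q=q[(abs(q[:,0])<32)&(abs(q[:,1])<55)&(q[:,2]>-5)&(q[:,2]<125)]
for lo in(20,30,45):
        f=q[(q[:,2]>lo)&(q[:,2]<lo+10)&(abs(q[:,0])<14)]; print(' plate',lo,len(f),np.percentile(f[:,0],[2,25,50,75,98]))
E
```

```text
t 16.37 XYZ 2.23 0.18 81.55 th 0.06 yaw 0.3239 toe [-12.6775  -0.3623] clr -0.36 F slot 0.5 -0.2 0.0 T [-0.062   0.0222 -0.0138] w 0.501
 plate 20 40 [-4.1196 -3.1592 -2.7609 -2.3162  0.4119]
 plate 30 33 [-4.1527 -3.4125 -2.5447 -2.2748 -0.0868]
 plate 45 39 [-4.0452 -3.4461 -2.9442 -2.1567  1.558 ]
```

View pics/m1.png

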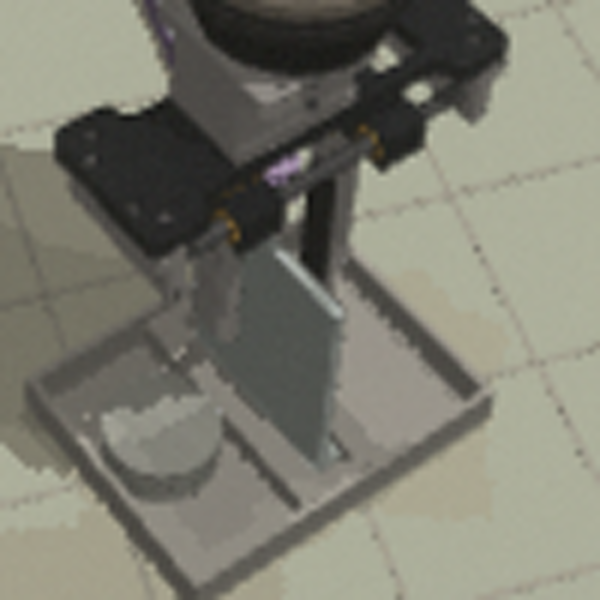

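The divider stands by itself between the open fingers. Retreating straight up.

Request:
{"api": "carry_out", "payload": {
  "rot": [
    [0, 0, 0],
    [0, 0, 0],
    [0, 0, 0],
    [0, 0, 0],
    [0, 0, 0]
  ],
  "dp": [
    [0, 0, -8],
    [0, 0, -15],
    [0, 0, -20],
    [0, 0, -20],
    [0, 0, -20]
  ],
  "jaw": [0.5, 0.5, 0.5, 0.5, 0.5]
}}

```text
t: 16.78
position: [0.572, -0.1953, 0.17]
ee_rot: [0.0, 0.584, 0.812, 0.0]
ft_force: [0.3, -0.3, -0.2]
width: 0.502
```

Request:
{"api": "carry_out", "payload": {
  "rot": [
    [0, 0, 0],
    [0, 0, 0],
    [0, 0, 0],
    [0, 0, 0],
    [0, 0, 0]
  ],
  "dp": [
    [0, 0, -20],
    [0, 0, -20],
    [0, -10, -10],
    [0, -35, 0],
    [0, -35, 0]
  ],
  "jaw": [0.5, 0.5, 0.5, 0.5, 0.5]
}}

```text
t: 17.2
position: [0.4954, -0.2207, 0.2187]
ee_rot: [0.001, 0.583, 0.812, 0.0]
ft_force: [-0.3, -1.4, 1.0]
width: 0.496
```

Request:
{"api": "carry_out", "payload": {
  "rot": [
    [0, 0, 0],
    [0, 0, 0],
    [0, 0, 0],
    [0, 0, 0],
    [0, 0, 0]
  ],
  "dp": [
    [0, -20, 0],
    [0, -5, 0],
    [0, 0, 0],
    [0, 0, 0],
    [0, 0, 0]
  ],
  "jaw": [0.5, 0.5, 0.5, 0.5, 0.5]
}}

```text
t: 17.62
position: [0.4734, -0.2281, 0.2184]
ee_rot: [0.001, 0.583, 0.812, 0.0]
ft_force: [0.2, -0.3, 0.1]
width: 0.502
```

```bash
python3 - <<'E'
from plan import *
from fit import fit,trayh
snap('side','n');snap('top','n')
where()
for n in('side','top'):
    d=np.load(f'pics/n_{n}.npy'); P=cloud(n,d).reshape(-1,3)[d.ravel()>0]
    c=SL.copy()
    e=(P-c)*1000; l=np.c_[e@ex,e@ey,e[:,2]]; l=l[(abs(l[:,0])<30)&(abs(l[:,1])<60)]
    for a,b in((30,50),(50,80),(80,110),(112,125)):
        f=l[(l[:,2]>a)&(l[:,2]<b)]
        if len(f):print(n,a,len(f),'x',np.percentile(f[:,0],[2,50,98]),'y',f[:,1].min(),f[:,1].max(),'z',np.percentile(f[:,2],[50,95]))
    f=l[(l[:,2]>112)]; A=np.polyfit(f[:,1],f[:,0],1); print('yaw err',-A[0],'x0',A[1])
s=cv2.imread('pics/n_side.png');t=cv2.imread('pics/n_top.png'); cv2.imwrite('pics/n1.png',np.hstack([cv2.resize(s[195:295,240:340],None,fx=4,fy=4,interpolation=cv2.INTER_CUBIC),cv2.resize(t[135:235,280:380],None,fx=4,fy=4,interpolation=cv2.INTER_CUBIC)]))
E
```

```text
t 17.72 XYZ -102.08 0.28 214.22 th 0.04 yaw 0.3249 toe [-117.0258  132.3153] clr 119.88 F slot 0.3 0.4 -0.4 T [-0.0407 -0.0049 -0.0043] w 0.501
side 30 104 x [-1.9202 -0.6104  1.4649] y -44.034527472253714 46.61887685694427 z [39.9709 49.1842]
side 50 161 x [-2.2116 -0.6886  2.85  ] y -45.89627673155011 46.558738864262914 z [65.1421 77.9728]
side 80 168 x [-1.6984 -0.5731  2.7743] y -44.5023430769795 44.53991124115214 z [ 95.3502 108.2252]
side 112 99 x [-1.8092  0.777   4.9996] y -44.30213952259353 44.307842518379 z [117.6083 120.2953]
yaw err -0.11434946691771619 x0 -16.29552223665998
top 30 8 x [1.0146 1.0789 4.9938] y -15.673215655741634 46.00691134074375 z [43.1524 47.6314]
top 50 17 x [0.9932 1.0646 5.8111] y -40.267261786594624 45.890754037267165 z [63.3892 78.1306]
top 80 16 x [0.9094 1.0157 5.6236] y -36.00783629855881 45.97411359074438 z [ 93.3473 108.4579]
top 112 104 x [1.0099 3.7983 6.7703] y -43.755208961854436 45.83592980341127 z [119.7786 122.7898]
yaw err 0.026504868946453302 x0 -17.82095388896937
```

View pics/n1.png

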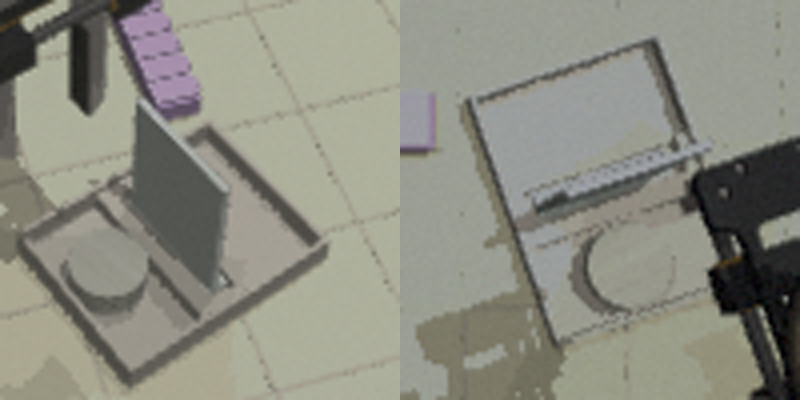

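View pics/n_top.png

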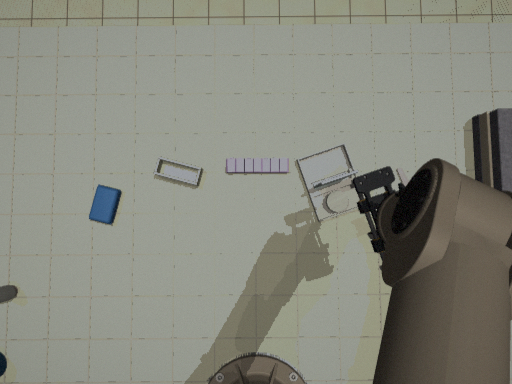

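Plate is vertical (constant x at all heights), its top is 119.8 mm above the slot floor, and the arm is clear. Quick disturbance check, then handing in.

```bash
python3 - <<'E'
from plan import *
for n in('side','top'):
    A=cloud(n,np.load(f'pics/a_{n}.npy'));B=cloud(n,np.load(f'pics/n_{n}.npy'))
    for nm,c,r,zl,zh in(('tin',SL[:2]-ex[:2]*.05,.04,.020,.035),('pill',(.61,-.006),.1,.012,.03),('case',(.51,.38),.09,.015,.05),):
        o=[]
        for P in(A,B):
            k=(np.hypot(P[...,0]-c[0],P[...,1]-c[1])<r)&(P[...,2]>zl)&(P[...,2]<zh); o.append((int(k.sum()),np.round(P[k].mean(0)*1000,1).tolist()))
        print(n,nm,o)
# tweezers diff & plate yaw (side)
a=cv2.imread('pics/a_side.png')[300:350,275:330].astype(int);b=cv2.imread('pics/n_side.png')[300:350,275:330].astype(int);print('tweezers diff',abs(a-b).mean(),(abs(a-b).max(2)>40).sum())
P=cloud('top',np.load('pics/n_top.npy')).reshape(-1,3);e=(P-SL)*1000;l=np.c_[e@ex,e@ey,e[:,2]];l=l[(abs(l[:,0]-3)<8)&(abs(l[:,1])<40)&(l[:,2]>112)&(l[:,2]<125)];print('yaw err',-np.polyfit(l[:,1],l[:,0],1)[0],len(l))
where()
E
```

```text
side tin [(311, [518.4, -209.1, 26.7]), (320, [518.1, -210.0, 26.7])]
side pill [(502, [613.9, -14.2, 19.8]), (336, [614.7, -40.1, 19.9])]
side case [(290, [515.4, 371.1, 29.3]), (193, [500.8, 374.2, 29.2])]
top tin [(402, [520.3, -206.9, 28.2]), (397, [520.1, -206.8, 28.1])]
top pill [(908, [617.2, -5.6, 21.9]), (905, [617.3, -5.9, 21.9])]
top case [(868, [519.7, 377.5, 31.9]), (863, [519.9, 377.6, 31.9])]
tweezers diff 24.44751515151515 0
yaw err -0.0008660730595181328 93
t 17.72 XYZ -102.08 0.28 214.22 th 0.04 yaw 0.3249 toe [-117.0258  132.3153] clr 119.88 F slot 0.3 0.4 -0.4 T [-0.0407 -0.0049 -0.0043] w 0.501
```

```bash
python3 -c "
from bench import *
print(close_job())"
```

```text
the job is handed in; nothing more can be done
None
```

The divider is fitted in the tray slot and standing upright on its own, and the job is handed in (about 17.7 s of the 48 s used). I gripped it across the faces near the top and lifted it out of the rack. I leaned it 28° towards the lip and slid the toe in under it. I then straightened it in steps of about 3° with no contact forces seen, lowered it until the foot touched the floor (about 4–5 N), released it and backed away.

**Last checks:**
- **Fit:** the foot met the floor at the expected height. The plate is vertical, its top edge is 119.8 mm above the slot floor, and its centre is at about x +2.3 mm, y under 1 mm. Its yaw is within 0.001 rad of the slot.
- **Other objects:** the top camera shows the tin, pill box and case unmoved to within 0.3 mm.
- **Tweezers:** I checked these only in the side image. No pixel there changed strongly, though the average difference was about 24 grey levels. I took that to be the arm's shadow, so this is weaker evidence than a position.

**Disagreements:**
- **Camera offset:** the two cameras differed by about 1.5–2 mm. I resolved this by comparing the held divider with the arm's own position, which the side camera matched to under 1 mm.
- **Side camera:** its pill box and case averages shifted. I put that down to the arm partly blocking the view, since the top camera shows them unmoved.
- **One bad check:** the first yaw fit picked up gripper points. I redid it with those filtered out, and that is the value given above.

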